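Rake a heap of ceramic chunks into one even layer

TASK

Take the rake from its stand, rest its bar gently on both guide rails of the tray behind the heap of ceramic chunks, and rake through the heap and on over at least three quarters of the tray's length, so that the chunks lie flat in one layer, none on top of another. Keep the bar lightly on the rails all the way, following their slope by feel without pressing hard (a few newtons), then set the rake back upright on its stand as it was. Do not touch the chunks with the gripper and leave the other things alone.

Things in the scene. Friction and masses are not known exactly. Their poses are not given: they have to be found in the camera images.
- tray: Metal levelling tray fixed to the worktop, 136 (x) x 280 (y, from -160 to 120 mm) x 30 mm; origin: on its underside, middle in x, 120 mm from the end behind the heap; z up, y along its length. The chunks start heaped two deep, two wide, at y = -5 to 74 mm; y = 74 to 108 mm behind the heap is free, and the -y side is empty. Two guide rails run outside its long walls (see heap_end).
- bed_mid (a point): Middle of the tray's flat, level bed (6 mm above the tray's underside), axes as the tray's. It lies at tray y = -20 mm. The bed spans tray x = -41 to 41 mm, tray y = -148 to 108 mm inside upright walls 4 mm thick that rise 24 mm above it.
- heap_end (a point): Point 88 mm toward +y from the tray's origin, behind the heap, 50 mm above its underside; the rail tops there are 0 to 6 mm above this point. Rails: 10 mm wide, centred at tray x = -53 and 53 mm, y = -148 to 108 mm, straight, level across,, rigid under the rake. From tray y = 90 mm they climb toward -y at a slope of 0 to 0.08 rad. Height and slope are set anew each time: feel for them. A lower crossbar joins them at y = -153 mm.
- rake: Upright hand rake, 0.28 kg. Origin: middle of the bar's underside, z up, x along the bar. Bar 120 (x) x 24 (y) x 10 mm; its underside rests on the rails or stand. Six teeth, 5 mm thick, hang between x = -34 and 34 mm down to z = -27 mm; with the bar on the rails they pass 17 to 35 mm above the bed, rising toward -y, over one layer of chunks (15 mm) and into the second (15 to 30 mm).
- rake_grip (a point): Where to hold the rake: 60 mm above its bar's underside, inside a black upright grip 46 mm (x) x 16 mm (y), from 18 to 88 mm above the bar's underside; fingers close along the rake's y. The bar is sprung under the grip: fully out up to 2 N, then gives 0.3 mm a newton up to 2.5 mm (11 N), rigid beyond. Over 10 N on the rails is too hard.
- stand: Rake stand fixed to the worktop, 150 (x) x 80 (y) x 58 mm; origin: centre of its underside, z up. Two posts at x = -55 and 55 mm (22 x 44 mm in plan) carry the ends of the rake's bar, bar along x, teeth hanging between them; lips at x = -67 and 67 mm rise 8 mm above the posts.
- stand_top (a point): Centre between the tops of the stand's posts, 50 mm above its underside, axes as the stand's: the rake's origin belongs here when it stands on the stand, its x along the stand's x (either way round).
- chunk1: Pale ceramic chunk 1 of 8, chunky flat octagon about 37 mm across and 15 mm thick, 0.04 kg, smooth, either face may be up; origin at its middle; starts in the lower layer of the heap in the tray
- chunk2: Pale ceramic chunk 2 of 8, chunky flat octagon about 37 mm across and 15 mm thick, 0.04 kg, smooth, either face may be up; origin at its middle; starts in the lower layer of the heap in the tray
- chunk3: Pale ceramic chunk 3 of 8, chunky flat octagon about 37 mm across and 15 mm thick, 0.04 kg, smooth, either face may be up; origin at its middle; starts in the lower layer of the heap in the tray
- chunk4: Pale ceramic chunk 4 of 8, chunky flat octagon about 37 mm across and 15 mm thick, 0.04 kg, smooth, either face may be up; origin at its middle; starts in the lower layer of the heap in the tray
- chunk5: Pale ceramic chunk 5 of 8, chunky flat octagon about 37 mm across and 15 mm thick, 0.04 kg, smooth, either face may be up; origin at its middle; starts in the upper layer of the heap in the tray
- chunk6: Pale ceramic chunk 6 of 8, chunky flat octagon about 37 mm across and 15 mm thick, 0.04 kg, smooth, either face may be up; origin at its middle; starts in the upper layer of the heap in the tray
- chunk7: Pale ceramic chunk 7 of 8, chunky flat octagon about 37 mm across and 15 mm thick, 0.04 kg, smooth, either face may be up; origin at its middle; starts in the upper layer of the heap in the tray
- chunk8: Pale ceramic chunk 8 of 8, chunky flat octagon about 37 mm across and 15 mm thick, 0.04 kg, smooth, either face may be up; origin at its middle; starts in the upper layer of the heap in the tray
- beaker: glass beaker, 66x71x85 mm; origin at the centre of its underside. Bystander: leave it alone
- tub: screw-top tub, 66x66x75 mm. Bystander: leave it alone
- tweezer: steel tweezers, 14x127x9 mm. Bystander: leave them alone
- timer1: small bench timer, 62x68x20 mm. Bystander: leave it alone

How it is judged:
On the way, in this order (a step that is already met when the one before it is completed fails the run):
1. the rake is lifted clear of its stand (z of rake in the frame of stand above 0.075 m), for 0.1 s.
2. the bar rests on the rails behind the heap with at least 1.5 N, its middle over the tray's centre line within 12 mm (rake more than 70 mm from the tray's origin) (contact force between rake and tray above 1.5 N and x of rake in the frame of tray between -0.012 and 0.012 m and z of rake in the frame of tray above 0.044 m and y of rake in the frame of tray above 0.07 m), for 0.1 s.
3. the bar is on the rails with at least 1.5 N as it passes the tray's origin (within 25 mm along the tray) (contact force between rake and tray above 1.5 N and x of rake in the frame of tray between -0.012 and 0.012 m and z of rake in the frame of tray above 0.044 m and y of rake in the frame of tray between -0.025 and 0.025 m), for 0.1 s.
4. the bar is on the rails with at least 1.5 N in the far, once empty, part of the tray (rake more than 70 mm past the tray's origin) (contact force between rake and tray above 1.5 N and x of rake in the frame of tray between -0.012 and 0.012 m and z of rake in the frame of tray above 0.044 m and y of rake in the frame of tray below -0.07 m), for 0.1 s.
At the end, for the whole second after the job is handed in: All eight chunks lie in the tray one layer deep (middle less than 12.5 mm above the bed, either face up, tilted less than 0.2 rad) and at rest, and the rake stands at rest on its stand, upright within 0.1 rad, within 20 mm of the stand's centre and its bar along the stand within 0.2 rad (z of chunk1 in the frame of tray between 0.0075 and 0.0185 m and (angle between chunk1's own z axis and vertical below 0.2 rad or angle between chunk1's own z axis and vertical above 2.94 rad) and x of chunk1 in the frame of tray between -0.045 and 0.045 m and y of chunk1 in the frame of tray between -0.15 and 0.11 m and linear speed of each of chunk1, chunk2, chunk3, chunk4, chunk5, chunk6, chunk7, chunk8, rake below 0.02 m/s and z of chunk2 in the frame of tray between 0.0075 and 0.0185 m and (angle between chunk2's own z axis and vertical below 0.2 rad or angle between chunk2's own z axis and vertical above 2.94 rad) and x of chunk2 in the frame of tray between -0.045 and 0.045 m and y of chunk2 in the frame of tray between -0.15 and 0.11 m and z of chunk3 in the frame of tray between 0.0075 and 0.0185 m and (angle between chunk3's own z axis and vertical below 0.2 rad or angle between chunk3's own z axis and vertical above 2.94 rad) and x of chunk3 in the frame of tray between -0.045 and 0.045 m and y of chunk3 in the frame of tray between -0.15 and 0.11 m and z of chunk4 in the frame of tray between 0.0075 and 0.0185 m and (angle between chunk4's own z axis and vertical below 0.2 rad or angle between chunk4's own z axis and vertical above 2.94 rad) and x of chunk4 in the frame of tray between -0.045 and 0.045 m and y of chunk4 in the frame of tray between -0.15 and 0.11 m and z of chunk5 in the frame of tray between 0.0075 and 0.0185 m and (angle between chunk5's own z axis and vertical below 0.2 rad or angle between chunk5's own z axis and vertical above 2.94 rad) and x of chunk5 in the frame of tray between -0.045 and 0.045 m and y of chunk5 in the frame of tray between -0.15 and 0.11 m and z of chunk6 in the frame of tray between 0.0075 and 0.0185 m and (angle between chunk6's own z axis and vertical below 0.2 rad or angle between chunk6's own z axis and vertical above 2.94 rad) and x of chunk6 in the frame of tray between -0.045 and 0.045 m and y of chunk6 in the frame of tray between -0.15 and 0.11 m and z of chunk7 in the frame of tray between 0.0075 and 0.0185 m and (angle between chunk7's own z axis and vertical below 0.2 rad or angle between chunk7's own z axis and vertical above 2.94 rad) and x of chunk7 in the frame of tray between -0.045 and 0.045 m and y of chunk7 in the frame of tray between -0.15 and 0.11 m and z of chunk8 in the frame of tray between 0.0075 and 0.0185 m and (angle between chunk8's own z axis and vertical below 0.2 rad or angle between chunk8's own z axis and vertical above 2.94 rad) and x of chunk8 in the frame of tray between -0.045 and 0.045 m and y of chunk8 in the frame of tray between -0.15 and 0.11 m and horizontal distance between rake and stand below 0.02 m and angle between rake's own z axis and vertical below 0.1 rad and z of rake in the frame of stand between 0.045 and 0.055 m and angle between the x axis of rake and the x axis of stand, either way round below 0.2 rad); the robot touches nothing.
It fails at once if the rake presses on the tray or its rails with more than 10 N (contact force between rake and tray above 10 N).
It fails at once if the fingers or the arm touch a chunk (contact force between any of the fingers, the arm and chunk1 above 0.5 N or contact force between any of the fingers, the arm and chunk2 above 0.5 N or contact force between any of the fingers, the arm and chunk3 above 0.5 N or contact force between any of the fingers, the arm and chunk4 above 0.5 N or contact force between any of the fingers, the arm and chunk5 above 0.5 N or contact force between any of the fingers, the arm and chunk6 above 0.5 N or contact force between any of the fingers, the arm and chunk7 above 0.5 N or contact force between any of the fingers, the arm and chunk8 above 0.5 N).
It fails at once if a bystander (beaker, tub, tweezers, timer) is moved by more than 15 mm (distance of any of beaker, tub, tweezer, timer1 from where it was at the start of the episode above 0.015 m).
It also fails if it takes over 69 s, if anything falls off the work surface, if the arm or the gripper's body presses on something with over 40 N, if the wrist force passes 120 N, or if a joint passes its speed limit or range.

ROBOT

A 6-joint arm with a two-finger parallel gripper is mounted at the origin on a cart in front of the work surface, level with it; the furniture and walls round the work are solid. World frame = base frame: x ahead of the robot, y to its left, z up, the work surface at z = 0. Lengths are in m, angles in rad, forces in N, time in s.
With the tool pointing down it reaches from about 0.35 to 1 m from the base axis. Payload 7.1 kg.
Tool frame: the origin (TCP) lies at the very end of the fingers, on their centre line; the grasp point (between the pads) lies 19 mm behind it; z points along the fingers, y is the direction in which the jaws open and shut (so a half turn about z gives the same grasp; the last joint's range is limited). The gripper opens to 85 mm and grips with 20 to 120 N. Pads are 22 mm wide; open, the fingers measure 114 mm over their backs; the gripper's body (76 mm by 85 mm) begins 54 mm behind the grasp point. The pads swing forward as they close: fully open they stand 13 mm farther back than shut.
Start: joints at [1.258, 0.423, 1.63, -0, 1.089, -0.019], TCP at [0.181, 0.598, 0.231] pointing down, gripper open.
Joint ranges: [-3, 3], [-0.9, 2.11], [0.09, 2.58], [-1.31, 4.45], [0.11, 2.69], [-2.54, 2.54]. Speed limits (rad/s): [2.39, 2.39, 3.01, 3.14, 3.14, 3.14].

INTERFACE

Orientations are given as a rotation vector (axis times angle).
In Python, from station import arm, cams, job, find_in gives the robot as it stands.
- The arm moves only by the tool servo_tool, never from a script. Its argument "steps" is a list of rows, each a list of 3 entries, a list of its own where there are three numbers: the shift along the world's x, y, z in mm, then the turn, a rotation vector about the world's x, y, z in rad, then the opening, from 0 (shut) to 1 (fully open). In form: [[[tx, ty, tz], [wx, wy, wz], grip], ...]. A call has 1 to 12 rows; each row shifts and turns the pose as measured when the row begins; what a row does not reach is not made up. A row lasts 1/12 s, in which the tool goes at most 41.7 mm and 7.16 degrees, less where a joint would pass 70% of its speed; a pose out of reach is approached as far as the arm can. A call with a gripper value outside its range is refused whole. The fingers move at their own pace and stop on an object; the grip force is fixed at half the most. Time passes only in rows, so rows that do not move let the fingers close. It gives the time, the measured TCP pose, the force and the opening at its end, in the units of the state.
- arm.state(): the state, without advancing time (a new reading comes with each control period).
- cams.capture(name): name is "side" or "top" or "wrist"; returns the picture (480x640x3 uint8, red, green, blue); there is no depth.
- cams.camera_params(name): a dict with "intrinsics" (3x3 intrinsics, pixels), "R" (3x3) and "t" (3): a world point X has camera coordinates R X + t. Camera axes: x right, y down, z forward; pixel columns grow to the right and rows downward; lengths in m; the calibration is good to about 2 mm. A picture is of the moment at which its call begins: read the wrist's pose just before it. camera_params takes no time and is no camera call; for the wrist camera it gives the pose at the moment of the call.
- job.hand_in(): hands the job in, once; it reports no verdict.
Trained networks look in the newest picture that a camera, given by its name, has taken for a name from the list of things; names that differ only in an ending like _2 or _b are one class to them, and where a whole thing is asked for, a point or a joint stands for the part that bears it (a point fixed in the world has none). Each returns a list of dicts, best first, with "conf" (0 to 1); they miss things now and then, are a little off and sometimes report something else, mostly with a low value. They report only what shows in the picture. A call takes as long as a camera call.
- find_in(camera, thing): "rect" ([left, top, width, height] in pixels, round what is visible of it).
The state is a dict: "time": time; "qpos": joint angles; "qvel": joint speeds; "joint_efforts": joint torques, N m; "eef_pos": TCP position; "tcp_rot": TCP orientation; "wrist_force": force on the tool from outside, world axes, zero at the start; "torque": the same for the moment, N m; "width": finger opening in m.
Only numpy, scipy, OpenCV 4.12 (cv2) and the standard library are available. Lean on these libraries where they do the work, as an engineer would, in place of code of your own. Each camera call takes 0.05 s, during which the arm holds its last target.

## Working session

There is one attempt and no reset: what is moved stays moved. The work goes in short steps, Python scripts to look and compute and a tool call to move; the robot and the scene stay as the last step left them, time stands still between calls to the robot, and variables do not carry over. Pictures are saved under pics/ and viewed, and the job is handed in when it is done.

Besides the shell and the picture viewer there is one more tool, called after "Call:" as name([rows], argument=value, ...), one row to a line, values as JSON. servo_tool: Moves the arm, as the interface text tells. Its arguments: {"type":"object","properties":{"steps":{"type":"array"}},"required":["steps"]}

```bash
mkdir -p pics; ls; python3 - <<'E'
from station import arm,cams,job,find_in
import cv2
print(arm.state())
for c in ["side","top","wrist"]:
    im=cams.capture(c); cv2.imwrite(f"pics/{c}0.png",im[:,:,::-1]); p=cams.camera_params(c); print(c,p)
    for t in ["rake","tray","stand","stand_top","heap_end","bed_mid","rake_grip"]:
        if c!="wrist":
            try: print(t,find_in(c,t)[:1])
            except Exception as e: print(t,e)
print(arm.state()["time"])
E
```

```text
pics
{'time': 0.0, 'qpos': array([ 1.25800190e+00,  4.23811393e-01,  1.63069223e+00, -2.92847446e-05,
        1.08860909e+00, -1.90320208e-02]), 'qvel': array([-8.48133777e-04, -1.26172347e-03,  9.79021616e-06,  6.21443902e-04,
        1.78314618e-04, -8.11208395e-04]), 'joint_efforts': array([ 1.39597520e-03, -5.57398331e+01, -2.81749284e+01, -3.52235566e-05,
        7.20258948e-03, -2.47062547e-05]), 'eef_pos': array([0.1808055 , 0.59770355, 0.2305632 ]), 'tcp_rot': array([-4.59729237e-01, -3.10754425e+00,  2.36147155e-03]), 'wrist_force': array([0.52715038, 0.16108889, 0.10214979]), 'torque': array([-0.00458465,  0.02652192, -0.03448751]), 'width': 0.08537250813783791}
side {'intrinsics': array([[463.29280835,   0.        , 322.93049823],
       [  0.        , 463.29280835, 244.90706489],
       [  0.        ,   0.        ,   1.        ]]), 'R': array([[-0.99953559, -0.0176515 ,  0.02483986],
       [-0.02964804,  0.3749427 , -0.92657378],
       [ 0.00704189, -0.92687993, -0.3752919 ]]), 't': array([0.5373739 , 0.12393758, 0.90272664])}
rake [{'rect': [317.0, 184.8, 43.2, 42.3], 
[... 869 characters left out ...]
.64}]
stand [{'rect': [430.0, 201.9, 47.5, 68.1], 'conf': 0.87}]
stand_top [{'rect': [430.6, 205.8, 50.3, 64.7], 'conf': 0.89}]
heap_end [{'rect': [242.8, 166.1, 131.4, 87.0], 'conf': 0.96}]
bed_mid [{'rect': [242.8, 171.5, 132.8, 75.8], 'conf': 0.83}]
rake_grip [{'rect': [451.1, 211.2, 26.7, 51.7], 'conf': 0.69}]
wrist {'intrinsics': array([[390.58664165,   0.        , 324.23791835],
       [  0.        , 390.58664165, 240.4430758 ],
       [  0.        ,   0.        ,   1.        ]]), 'R': array([[ 0.29052141,  0.9568668 ,  0.00180072],
       [ 0.90546349, -0.27552202,  0.32283662],
       [ 0.30940778, -0.09216046, -0.946453  ]]), 't': array([-0.62595419, -0.04283128,  0.37931947])}
0.85
```

View pics/side0.png

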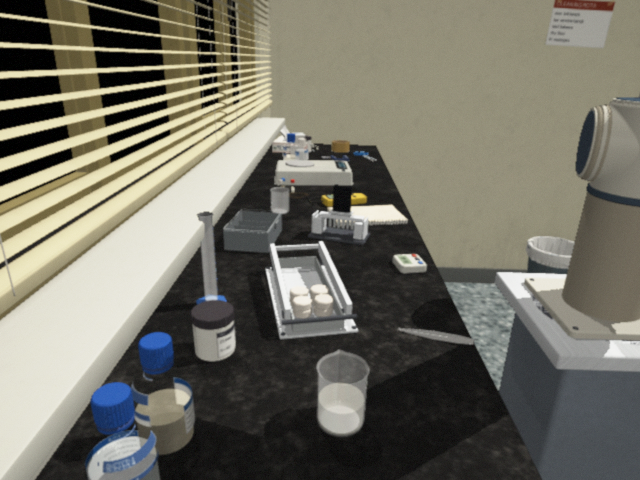

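View pics/top0.png

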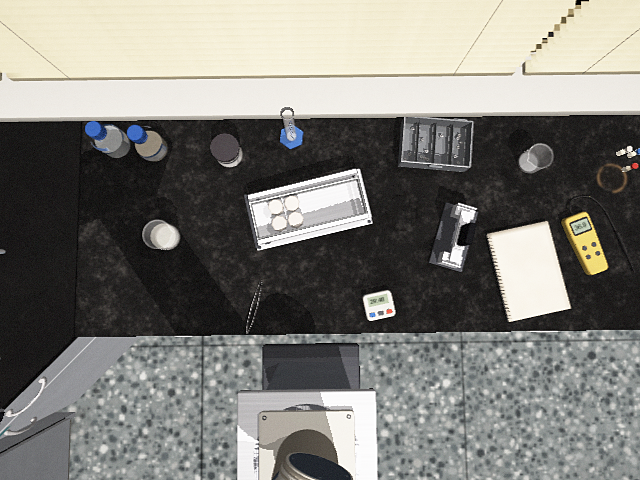

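```bash
python3 - <<'E'
import cv2
a=cv2.imread('pics/top0.png')
b=cv2.resize(a[155:285,220:500],None,fx=2.8,fy=2.8,interpolation=cv2.INTER_CUBIC); cv2.imwrite('pics/topz.png',b)
a=cv2.imread('pics/side0.png')
b=cv2.resize(a[175:345,240:380],None,fx=3.5,fy=3.5,interpolation=cv2.INTER_CUBIC); cv2.imwrite('pics/sidez.png',b)
E
```

```text
(no output)
```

View pics/topz.png

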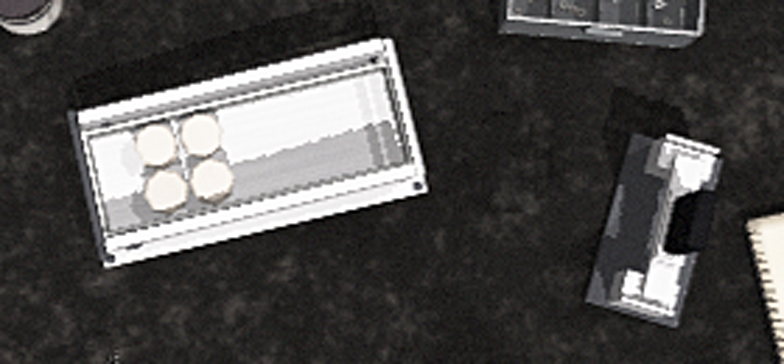

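View pics/sidez.png

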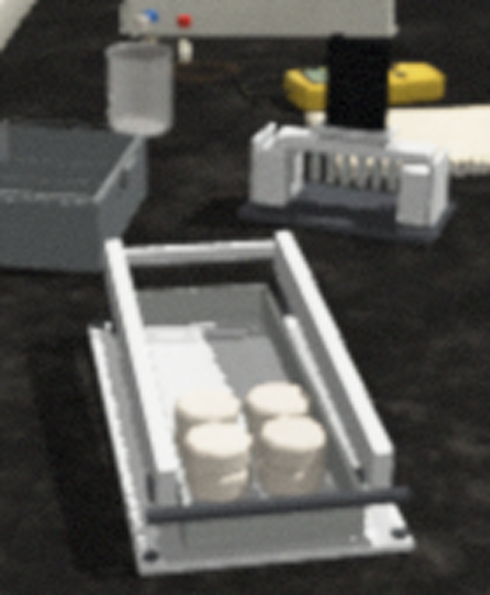

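View pics/wrist0.png

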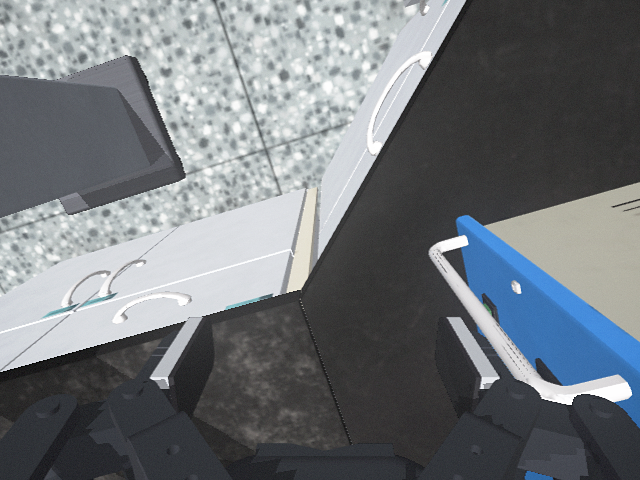

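The side and top views agree. The tray's heap end is toward world +y, with the chunks near top px (285,212). The stand, with the black rake grip, is near top px (455,237). Next I fit the poses.

```bash
cat > h.py <<'E'
from station import arm,cams,job,find_in
import cv2, numpy as np
from scipy.optimize import least_squares
from scipy.spatial.transform import Rotation as Ro
def proj(P,X):
    X=np.atleast_2d(X); c=X@np.array(P['R']).T+np.array(P['t']); q=c@np.array(P['intrinsics']).T
    return q[:,:2]/q[:,2:]
def bp(P,uv,z):
    R=np.array(P['R']);t=np.array(P['t']);d=R.T@np.linalg.solve(P['intrinsics'],[uv[0],uv[1],1.]);o=-R.T@t
    return o+d*(z-o[2])/d[2]
def w(pose,X):
    X=np.atleast_2d(np.array(X,float)); c,s=np.cos(pose[2]),np.sin(pose[2])
    return np.c_[pose[0]+c*X[:,0]-s*X[:,1],pose[1]+s*X[:,0]+c*X[:,1],X[:,2]]
def fit(obs,p0):
    f=lambda p:np.concatenate([(proj(P,w(p,X))-uv).ravel() for P,X,uv in obs])
    r=least_squares(f,p0,loss='soft_l1'); return r.x,r.fun
E
python3 - <<'E'
from h import *
S=cams.camera_params('side');T=cams.camera_params('top')
sz=lambda u,v:(240+u/3.5,175+v/3.5)
tz=lambda u,v:(220+u/2.8,155+v/2.8)
mm=1e-3
print([bp(T,tz(107,267),.0),bp(T,tz(427,190),.0),bp(S,sz(412,547),0),bp(S,sz(143,573),0)])
obs=[(T,np.array([[-.068,.12,.0]]),tz(107,267)),(T,np.array([[-.068,-.16,.0]]),tz(427,190)),
(S,np.array([[-.068,.12,.0]]),sz(412,547)),(S,np.array([[.068,.12,.0]]),sz(143,573))]
p,r=fit(obs,[.5,0.05,.24]);print(p,r)
print('stand',[bp(T,tz(*q),.0) for q in [(586,302),(680,327),(637,135),(720,155)]],[bp(S,sz(*q),0) for q in [(238,215),(443,242),(455,200)]])
for b in [(688,222)]: print('griptop',bp(T,tz(*b),.138))
# render check tray
for name,P in (('top',T),('side',S)):
    im=cv2.imread(f'pics/{name}0.png')
    for z in (0,):
        L=proj(P,w(p,[[-.068,.12,z],[.068,.12,z],[.068,-.16,z],[-.068,-.16,z]]))
        print(name,L.round(1).tolist())
E
```

```text
[array([0.4776602 , 0.11135777, 0.        ]), array([ 0.53970406, -0.16049496,  0.        ]), array([0.47516935, 0.10786401, 0.        ]), array([0.60596473, 0.13806128, 0.        ])]
[0.56887405 0.00889597 0.23235013] [ 0.56970056  1.08734429  0.82828608  0.05661764  0.12183125  0.68008494
 -1.06351354  1.0708194 ]
stand [array([ 0.44300438, -0.29234323,  0.        ]), array([ 0.42099333, -0.37076743,  0.        ]), array([ 0.58467115, -0.34080349,  0.        ]), array([ 0.56657563, -0.41090103,  0.        ])] [array([ 0.58322955, -0.34426887,  0.        ]), array([ 0.43124024, -0.30166593,  0.        ]), array([ 0.41564758, -0.39085216,  0.        ])]
griptop [ 0.49745359 -0.34152256  0.138     ]
top [[258.8, 251.4], [245.6, 196.3], [359.0, 168.4], [373.3, 222.9]]
side [[357.8, 332.0], [279.8, 339.8], [263.6, 269.6], [323.3, 265.5]]
```

Call:
servo_tool([
  [[28, -28, 7], [0, 0, 0], 1],
  [[28, -28, 7], [0, 0, 0], 1],
  [[28, -28, 7], [0, 0, 0], 1],
  [[28, -28, 7], [0, 0, 0], 1],
  [[28, -28, 7], [0, 0, 0], 1],
  [[28, -28, 7], [0, 0, 0], 1],
  [[28, -28, 7], [0, 0, 0], 1],
  [[28, -28, 7], [0, 0, 0], 1],
  [[28, -28, 0], [0, 0, 0], 1],
  [[20, -33, 0], [0, 0, 0], 1],
  [[20, -35, 0], [0, 0, 0], 1],
  [[10, -38, 0], [0, 0, 0], 1],
])

```text
time: 1.85
eef_pos: [0.4907, 0.2313, 0.2915]
tcp_rot: [0.439, 3.105, 0.01]
wrist_force: [0.2, 0.0, 1.0]
width: 0.0856
```

Call:
servo_tool([
  [[10, -40, 0], [0, 0, 0], 1],
  [[5, -40, 0], [0, 0, 0], 1],
  [[5, -40, 0], [0, 0, 0], 1],
  [[0, -40, 0], [0, 0, 0], 1],
  [[0, -40, 0], [0, 0, 0], 1],
  [[0, -40, 0], [0, 0, 0], 1],
  [[0, -40, 0], [0, 0, 0], 1],
  [[0, -40, 0], [0, 0, 0], 1],
  [[0, -40, 0], [0, 0, 0], 1],
  [[0, -40, 0], [0, 0, 0], 1],
  [[0, -40, 0], [0, 0, 0], 1],
  [[0, -40, 0], [0, 0, 0], 1],
])

```text
time: 2.85
eef_pos: [0.5102, -0.2669, 0.2945]
tcp_rot: [0.438, 3.097, 0.012]
wrist_force: [1.5, 0.9, -0.8]
width: 0.0852
```

```bash
python3 - <<'E'
from h import *
print(cams.camera_params('wrist'),arm.state()['eef_pos'],arm.state()['tcp_rot'])
cv2.imwrite('pics/w1.png',cams.capture('wrist')[:,:,::-1])
print(cams.camera_params('wrist')['t'])
E
```

```text
{'intrinsics': array([[390.58664165,   0.        , 324.23791835],
       [  0.        , 390.58664165, 240.4430758 ],
       [  0.        ,   0.        ,   1.        ]]), 'R': array([[ 0.27809709,  0.96048952,  0.01104042],
       [ 0.90403914, -0.26560234,  0.33491586],
       [ 0.32461554, -0.08315816, -0.94218336]]), 't': array([ 0.11067228, -0.59988177,  0.25081742])} [ 0.51022016 -0.26691562  0.29446688] [0.43794439 3.09677295 0.01153659]
[ 0.11668042 -0.60230561  0.24833965]
```

View pics/w1.png

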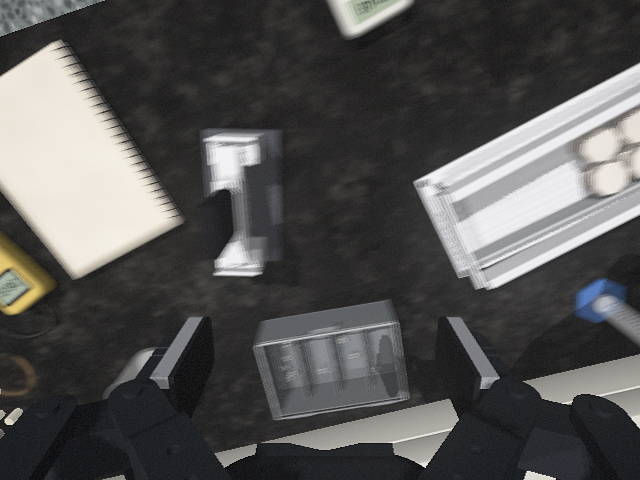

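Call:
servo_tool([
  [[-10, -35, 0], [0, 0, 0], 1],
  [[-5, -25, 0], [0, 0, 0], 1],
  [[0, -10, 0], [0, 0, 0], 1],
  [[0, 0, 0], [0, 0, 0], 1],
  [[0, 0, 0], [0, 0, 0], 1],
])

```text
time: 3.32
eef_pos: [0.4947, -0.3473, 0.2942]
tcp_rot: [0.452, 3.093, 0.005]
wrist_force: [0.4, -0.4, -0.3]
width: 0.0853
```

```bash
python3 - <<'E'
from h import *
im=cams.capture('wrist');cv2.imwrite('pics/w2.png',im[:,:,::-1])
print(find_in('wrist','rake_grip')[:2],find_in('wrist','stand')[:2])
import json
P=cams.camera_params('wrist');json.dump({k:np.array(v).tolist() for k,v in P.items()},open('w2.json','w'))
s=arm.state();print(s['eef_pos'],s['tcp_rot'],s['wrist_force'])
E
```

```text
[{'rect': [307.6, 137.3, 25.8, 120.7], 'conf': 0.72}, {'rect': [495.9, 97.6, 142.4, 181.9], 'conf': 0.41}] [{'rect': [279.9, 121.2, 83.1, 146.6], 'conf': 0.72}, {'rect': [306.9, 136.6, 28.4, 121.4], 'conf': 0.38}]
[ 0.49506745 -0.3460775   0.29441995] [0.44897932 3.09289138 0.00484714] [-0.04674137 -0.62932829  0.28945811]
```

View pics/w2.png

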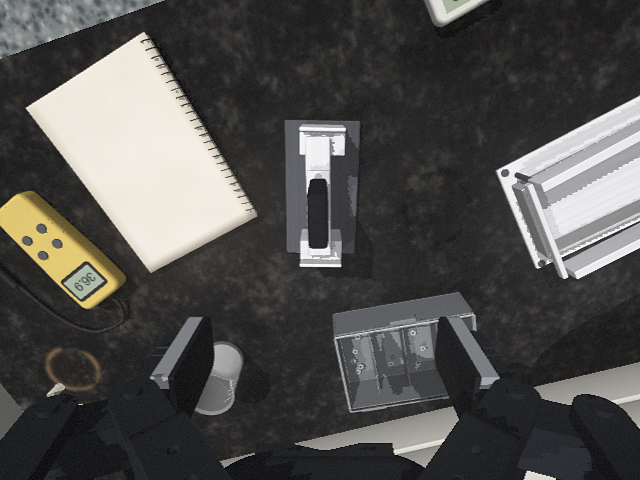

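```bash
python3 - <<'E'
import cv2
a=cv2.imread('pics/w2.png')
cv2.imwrite('pics/w2z.png',cv2.resize(a[110:275,270:380],None,fx=3.6,fy=3.6,interpolation=cv2.INTER_CUBIC))
cv2.imwrite('pics/w2y.png',cv2.resize(a[80:290,480:640],None,fx=2.8,fy=2.8,interpolation=cv2.INTER_CUBIC))
E
```

```text
(no output)
```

View pics/w2z.png

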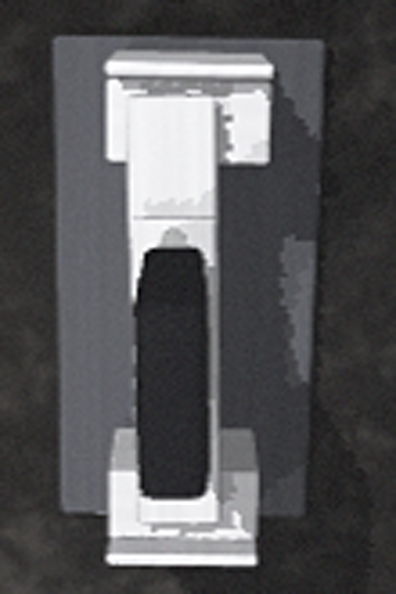

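View pics/w2y.png

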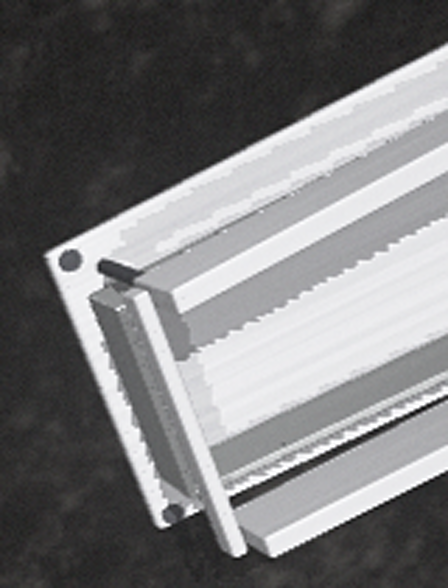

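```bash
python3 - <<'E'
from h import *
import json
W=json.load(open('w2.json'));W={k:np.array(v) for k,v in W.items()}
z2=lambda u,v:np.array([270+u/3.6,110+v/3.6])
y2=lambda u,v:np.array([480+u/2.8,80+v/2.8])
a=lambda *q:np.array([q])
st=[(W,a(-.075,-.04,0.),z2(54,38)),(W,a(-.075,.04,0),z2(324,40)),(W,a(.075,-.04,0),z2(62,512)),(W,a(.075,.04,0),z2(304,518))]
for zb in (0,.004,.008):
    o=[(P,X+[0,0,zb],u) for P,X,u in st]; p,r=fit(o,[.5,-.35,-.29]);print('stand',zb,p,abs(r).max())
rk=[(W,a(-.06,-.012,.06),z2(130,97)),(W,a(-.06,.012,.06),z2(215,97)),(W,a(.06,-.012,.06),z2(141,522)),(W,a(.06,.012,.06),z2(217,522))]
p,r=fit(rk,[.5,-.35,-.29]);print('rake',p,r.round(2))
gp=[(W,a(-.023,-.008,.138),z2(137,305)),(W,a(-.023,.008,.138),z2(208,305)),(W,a(.023,-.008,.138),z2(140,497)),(W,a(.023,.008,.138),z2(208,497))]
p,r=fit(gp,[.5,-.35,-.29]);print('grip',p,r.round(2))
# tray
tr=[(W,a(-.068,-.16,0),y2(45,257)),(W,a(.068,-.16,0),y2(160,527))]
T=cams.camera_params('top');S=cams.camera_params('side')
sz=lambda u,v:(240+u/3.5,175+v/3.5)
tz=lambda u,v:(220+u/2.8,155+v/2.8)
print([bp(W,q[2],0) for q in tr], w([.569,.009,.232],[[-.068,-.16,0],[.068,-.16,0]]))
obs=[(T,np.array([[-.068,.12,.0]]),tz(107,267)),(T,np.array([[-.068,-.16,.0]]),tz(427,190)),
(S,np.array([[-.068,.12,.0]]),sz(412,547)),(S,np.array([[.068,.12,.0]]),sz(143,573))]
print(fit(obs+tr,[.57,0,.23]))
y=Ro.from_rotvec(arm.state()['tcp_rot']).as_matrix();print(y)
E
```

```text
stand 0 [ 0.50715496 -0.34992863 -0.30387242] 1.371207523617727
stand 0.004 [ 0.50653049 -0.34974664 -0.30415349] 0.6381291343055864
stand 0.008 [ 0.50589391 -0.34955618 -0.30401285] 0.9975858767250543
rake [ 0.50200301 -0.35131125 -0.27948892] [-1.03 -0.42  1.09 -0.69 -1.04  0.91  1.    0.64]
grip [ 0.50166548 -0.35135488 -0.28735422] [-0.44 -0.85  0.44 -0.92 -0.36  1.14  0.36  1.06]
[array([ 0.54269755, -0.15694179,  0.        ]), array([ 0.67494829, -0.12549266,  0.        ])] [[ 0.53960973 -0.16234822  0.        ]
 [ 0.67196608 -0.1310785   0.        ]]
(array([0.56971127, 0.01283825, 0.24432775]), array([-0.61961654,  1.25757189, -0.7139938 , -1.13190861,  0.41888275,
        1.57905029, -0.88700831,  2.57434302, -1.74386427,  0.26667792,
       -0.43452716, -0.29577037]))
[[-9.58594422e-01  2.84293253e-01  1.65553778e-02]
 [ 2.84343747e-01  9.58722118e-01  7.30896662e-04]
 [-1.56642179e-02  5.40805163e-03 -9.99862683e-01]]
```

Call:
servo_tool([
  [[7, -5, -20], [0, 0.0165, 0], 1],
  [[0, 0, -38], [0, 0, 0], 1],
  [[0, 0, -38], [0, 0, 0], 1],
  [[0, 0, -38], [0, 0, 0], 1],
  [[0, 0, -20], [0, 0, 0], 1],
  [[0, 0, 0], [0, 0, 0], 1],
  [[0, 0, 0], [0, 0, 0], 1],
])

```text
time: 4.05
eef_pos: [0.5072, -0.3424, 0.1401]
tcp_rot: [0.432, 3.104, -0.004]
wrist_force: [-0.1, -0.2, 0.6]
width: 0.0855
```

```bash
cat > st.py <<'E'
from h import *
s=arm.state();R=Ro.from_rotvec(s['tcp_rot']).as_matrix()
print(s['time'],s['eef_pos'].round(4),'z',R[:,2].round(4),'yaw',np.arctan2(R[1,1],R[0,1])-np.pi/2,'F',s['wrist_force'].round(2),'M',s['torque'].round(3),s['width'])
E
python3 - <<'E'
from h import *
import st
cv2.imwrite('pics/w3.png',cams.capture('wrist')[:,:,::-1]); cv2.imwrite('pics/s3.png',cv2.resize(cams.capture('side')[150:300,250:450],None,fx=3,fy=3)[:,:,::-1])
E
```

```text
4.05 [ 0.5072 -0.3424  0.1401] z [ 0.0074 -0.0034 -1.    ] yaw -0.2767423286754447 F [-0.08 -0.23  0.62] M [ 0.03   0.025 -0.003] 0.08546259662460357
```

View pics/w3.png

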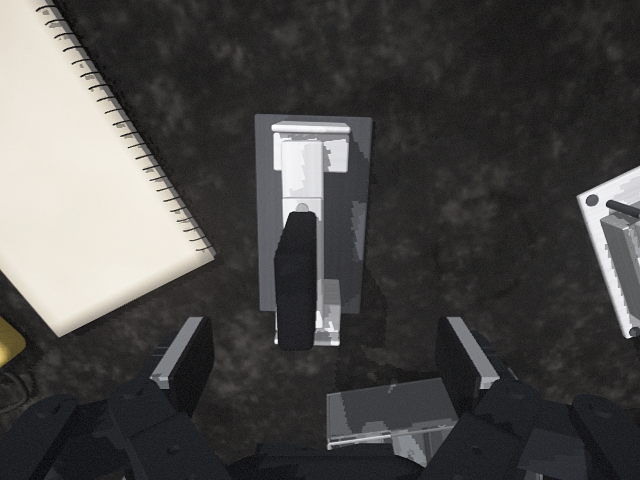

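View pics/s3.png

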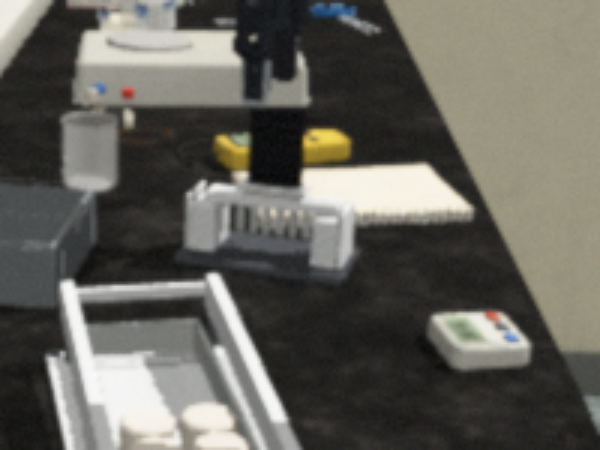

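```bash
python3 - <<'E'
from h import *
W=cams.camera_params('wrist')
p=[.502,-.3513,-.2835]
print(proj(W,w(p,[[-.06,-.012,.06],[-.06,.012,.06],[-.023,-.008,.138],[-.023,.008,.138],[.023,-.008,.138],[.023,.008,.138]])).round(1).tolist())
a=cv2.imread('pics/w3.png')
cv2.imwrite('pics/w3z.png',cv2.resize(a[110:360,240:380],None,fx=2.4,fy=2.4,interpolation=cv2.INTER_CUBIC))
E
```

```text
[[285.5, 139.7], [328.7, 139.9], [279.7, 252.7], [319.9, 252.9], [283.1, 350.7], [319.7, 350.9]]
```

View pics/w3z.png

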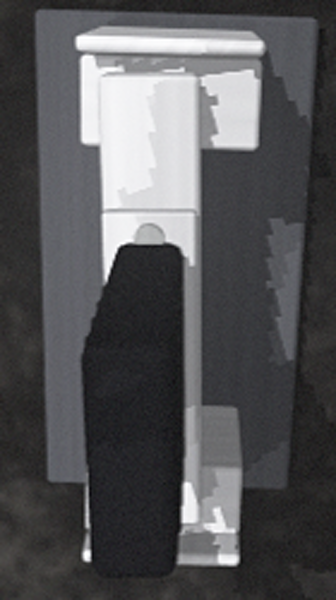

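Call:
servo_tool([
  [[-6, -10, 0], [0, 0.007, -0.007], 1],
  [[0, 0, 0], [-0.003, 0, 0], 1],
  [[0, 0, -15], [0, 0, 0], 1],
  [[0, 0, 0], [0, 0, 0], 1],
])

```text
time: 4.48
eef_pos: [0.5049, -0.3569, 0.1338]
tcp_rot: [0.443, 3.096, -0.022]
wrist_force: [-1.1, 1.2, -0.2]
width: 0.0852
```

```bash
python3 st.py
```

```text
4.4833 [ 0.5049 -0.3569  0.1338] z [ 0.0116 -0.016  -0.9998] yaw -0.28449405834788255 F [-1.1   1.19 -0.17] M [ 0.053  0.038 -0.015] 0.08516707224397703
```

Call:
servo_tool([
  [[-3, 3, -15], [0.016, 0.0115, 0], 1],
  [[0, 0, 0], [0, 0, 0], 1],
])

```text
time: 4.65
eef_pos: [0.5028, -0.3551, 0.1209]
tcp_rot: [0.446, 3.107, -0.002]
wrist_force: [0.1, 1.5, -0.6]
width: 0.0853
```

```bash
python3 st.py
```

```text
4.65 [ 0.5028 -0.3551  0.1209] z [ 0.0029 -0.0015 -1.    ] yaw -0.28524323395099027 F [ 0.08  1.53 -0.58] M [ 0.007  0.063 -0.013] 0.08527318112867435
```

Call:
servo_tool([
  [[-1, 2, -15], [0.001, 0.003, 0], 1],
  [[0, 0, -15], [0, 0, 0], 1],
  [[0, 0, 0], [0, 0, 0], 1],
])

```text
time: 4.9
eef_pos: [0.5026, -0.3542, 0.091]
tcp_rot: [0.448, 3.107, -0.003]
wrist_force: [-0.6, 1.0, -0.7]
width: 0.0853
```

```bash
python3 st.py
```

```text
4.9 [ 0.5026 -0.3542  0.091 ] z [ 0.0025 -0.0024 -1.    ] yaw -0.28617190420012784 F [-0.65  0.96 -0.66] M [0.064 0.035 0.017] 0.08527754571155823
```

Now close.

Call:
servo_tool([
  [[0, 0, 0], [0.002, 0.002, 0], 0],
  [[0, 0, 0], [0, 0, 0], 0],
  [[0, 0, 0], [0, 0, 0], 0],
  [[0, 0, 0], [0, 0, 0], 0],
  [[0, 0, 0], [0, 0, 0], 0],
  [[0, 0, 0], [0, 0, 0], 0],
  [[0, 0, 0], [0, 0, 0], 0],
  [[0, 0, 0], [0, 0, 0], 0],
  [[0, 0, 0], [0, 0, 0], 0],
])

```text
time: 5.65
eef_pos: [0.5028, -0.3541, 0.0921]
tcp_rot: [0.448, 3.109, -0.0]
wrist_force: [0.0, 0.7, -1.0]
width: 0.0154
```

```bash
python3 st.py
```

```text
5.65 [ 0.5028 -0.3541  0.0921] z [ 3.e-04 -3.e-04 -1.e+00] yaw -0.28612251854332804 F [ 0.05  0.75 -1.01] M [ 0.003 -0.021 -0.014] 0.01539170664397593
```

Call:
servo_tool([
  [[0, 0, 10], [0, 0, 0], 0],
  [[0, 0, 25], [0, 0, 0], 0],
  [[0, 0, 35], [0, 0, 0], 0],
  [[0, 0, 35], [0, 0, 0], 0],
  [[0, 0, 10], [0, 0, 0], 0],
  [[0, 0, 0], [0, 0, 0], 0],
])

```text
time: 6.15
eef_pos: [0.4996, -0.3518, 0.2108]
tcp_rot: [-0.447, -3.103, -0.005]
wrist_force: [0.5, -0.0, -3.6]
width: 0.015
```

```bash
python3 - <<'E'
import st
from h import *
cv2.imwrite('pics/s4.png',cv2.resize(cams.capture('side')[130:280,250:450],None,fx=3,fy=3)[:,:,::-1])
cv2.imwrite('pics/w4.png',cams.capture('wrist')[:,:,::-1])
E
```

```text
6.15 [ 0.4996 -0.3518  0.2108] z [-0.0061  0.0044 -1.    ] yaw -0.28614269237168344 F [ 0.46 -0.04 -3.62] M [-0.025 -0.026  0.01 ] 0.015017537067648518
```

View pics/s4.png

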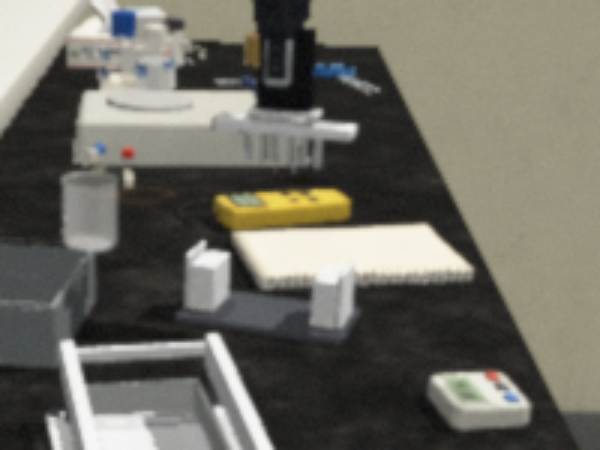

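View pics/w4.png

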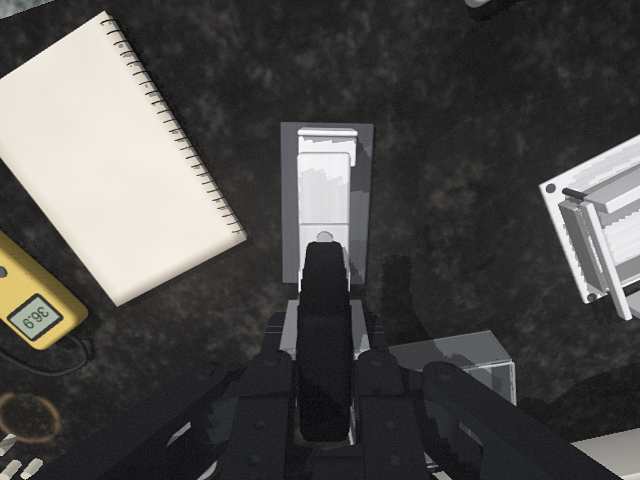

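Call:
servo_tool([
  [[4, 25, 0], [0, 0, 0.03], 0],
  [[4, 38, 0], [0, 0, 0.045], 0],
  [[4, 38, 0], [0, 0, 0.045], 0],
  [[4, 38, 0], [0, 0, 0.045], 0],
  [[4, 38, 0], [0, 0, 0.045], 0],
  [[4, 38, 0], [0, 0, 0.045], 0],
  [[4, 38, 0], [0, 0, 0.045], 0],
  [[4, 38, 0], [0, 0, 0.045], 0],
  [[4, 38, 0], [0, 0, 0.045], 0],
  [[4, 38, 0], [0, 0, 0.045], 0],
  [[4, 25, 0], [0, 0, 0.045], 0],
  [[0, 0, 0], [0, 0, 0], 0],
])

```text
time: 7.25
eef_pos: [0.5271, 0.058, 0.1827]
tcp_rot: [0.324, -3.078, -0.01]
wrist_force: [0.1, 0.2, -3.9]
width: 0.0156
```

Call:
servo_tool([
  [[0, 0, 0], [0, 0, 0], 0],
  [[0, 0, 0], [0, 0, 0], 0],
])

```text
time: 7.42
eef_pos: [0.5246, 0.0595, 0.1789]
tcp_rot: [0.329, -3.071, -0.009]
wrist_force: [0.3, 0.4, -3.3]
width: 0.015
```

```bash
python3 - <<'E'
import st
from h import *
import json
P=cams.camera_params('wrist');json.dump({k:np.array(v).tolist() for k,v in P.items()},open('w5.json','w'))
cv2.imwrite('pics/w5.png',cams.capture('wrist')[:,:,::-1])
cv2.imwrite('pics/s5.png',cv2.resize(cams.capture('side')[120:345,200:420],None,fx=3,fy=2.6)[:,:,::-1])
E
```

```text
7.4167 [0.5246 0.0595 0.1789] z [-5.350e-02  3.000e-04 -9.986e-01] yaw 0.21339118431712767 F [ 0.35  0.42 -3.29] M [-0.022 -0.081 -0.016] 0.014950344838432836
```

View pics/w5.png

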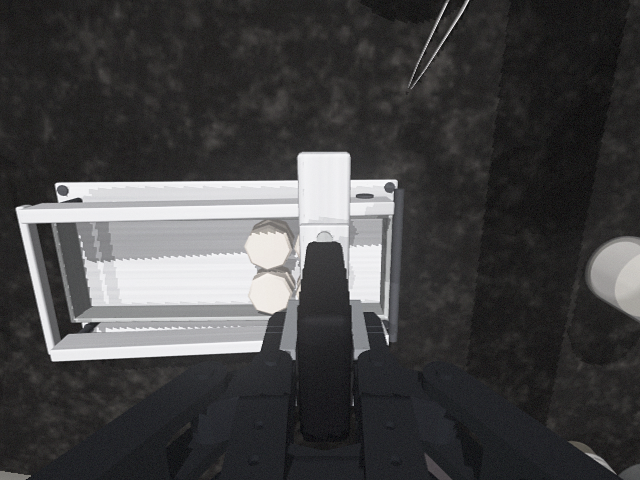

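View pics/s5.png

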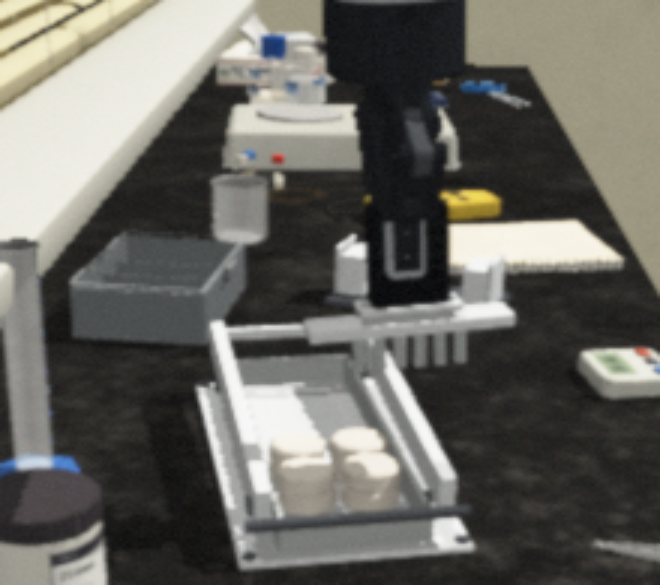

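```bash
python3 - <<'E'
import cv2
a=cv2.imread('pics/w5.png')
cv2.imwrite('pics/w5z.png',cv2.resize(a[170:370,10:410],None,fx=2,fy=2,interpolation=cv2.INTER_CUBIC))
E
```

```text
(no output)
```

View pics/w5z.png

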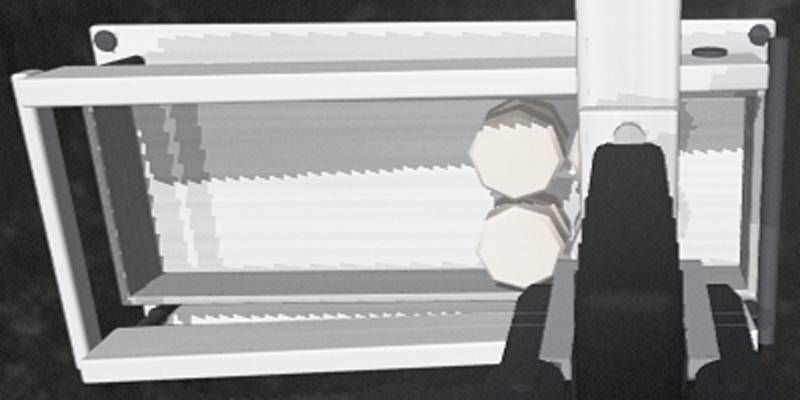

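```bash
cat > ft.py <<'E'
from h import *
import json
ld=lambda f:{k:np.array(v) for k,v in json.load(open(f)).items()}
W=ld('w5.json');W2=ld('w2.json');T=cams.camera_params('top');S=cams.camera_params('side')
z5=lambda u,v:(10+u/2,170+v/2)
y2=lambda u,v:np.array([480+u/2.8,80+v/2.8])
sz=lambda u,v:(240+u/3.5,175+v/3.5)
tz=lambda u,v:(220+u/2.8,155+v/2.8)
obs=[(W,(-.068,-.16,0),z5(92,25)),(W,(-.068,.12,0),z5(775,20)),
(W,(-.058,-.148,'r'),z5(20,82)),(W,(-.048,-.148,'r'),z5(22,106)),(W,(-.058,.108,'r'),z5(768,68)),(W,(-.048,.108,'r'),z5(768,90)),
(W,(.048,-.148,'r'),z5(82,358)),(W,(.058,-.148,'r'),z5(85,382)),
(T,(-.068,.12,0),tz(107,267)),(T,(-.068,-.16,0),tz(427,190)),
(S,(-.068,.12,0),sz(412,547)),(S,(.068,.12,0),sz(143,573)),
(W2,(-.068,-.16,0),y2(45,257)),(W2,(.068,-.16,0),y2(160,527)),
(W2,(-.048,-.148,'r'),y2(178,310)),(W2,(-.058,-.148,'r'),y2(170,285)),(W2,(.058,-.148,'r'),y2(268,556)),]
def f(p):
    r=[]
    for P,X,uv in obs:
        X=list(X)
        X[2]=p[3]+p[4]*(.09-X[1]) if X[2]=='r' else .003
        r.append((proj(P,w(p[:3],[X]))[0]-uv))
    return np.concatenate(r)
r=least_squares(f,[.57,.01,.24,.053,.04],loss='soft_l1');print(r.x);print(r.fun.reshape(-1,2).round(1).tolist())
E
python3 ft.py
```

```text
[0.57046587 0.01274609 0.22028613 0.04938852 0.06774841]
[[1.8, 0.2], [2.2, -0.5], [-1.3, -1.3], [1.0, 1.2], [0.9, -2.7], [0.3, -0.1], [-0.7, 0.6], [0.4, 0.4], [-1.7, -0.2], [-0.8, 0.1], [-1.3, 0.7], [-3.2, 0.6], [-0.5, -2.3], [-1.5, -0.6], [-1.8, 1.5], [-2.3, 1.5], [-1.4, 0.3]]
```

Call:
servo_tool([
  [[12, 20, 0], [0, -0.03, 0.01], 0],
  [[13, 20, 0], [0, -0.024, 0.005], 0],
  [[0, 0, 0], [0, 0, 0], 0],
  [[0, 0, 0], [0, 0, 0], 0],
])

```text
time: 7.85
eef_pos: [0.5498, 0.0941, 0.1778]
tcp_rot: [0.342, -3.123, 0.002]
wrist_force: [-0.0, -1.4, -3.8]
width: 0.0156
```

```bash
python3 st.py
```

```text
7.85 [0.5498 0.0941 0.1778] z [-1.0e-04 -1.3e-03 -1.0e+00] yaw 0.21838046154246848 F [-0.03 -1.35 -3.83] M [-0.01   0.05  -0.047] 0.015643392272233027
```

Call:
servo_tool([
  [[-1, 4, -10], [0, 0, 0.008], 0],
  [[0, 0, -30], [0, 0, 0], 0],
  [[0, 0, -20], [0, 0, 0], 0],
  [[0, 0, 0], [0, 0, 0], 0],
])

```text
time: 8.18
eef_pos: [0.5489, 0.0945, 0.116]
tcp_rot: [-0.348, 3.12, -0.003]
wrist_force: [-0.6, 0.2, -3.2]
width: 0.0154
```

```bash
cat >> st.py <<'E'
d=s['eef_pos'][:2]-[.5705,.0127];c,q=np.cos(.228),np.sin(.228);print('tray xy',(c*d[0]+q*d[1]).round(4),(-q*d[0]+c*d[1]).round(4))
E
python3 st.py
```

```text
8.1833 [0.5489 0.0945 0.116 ] z [ 0.0023 -0.0014 -1.    ] yaw 0.22221352119709703 F [-0.63  0.2  -3.24] M [ 0.002 -0.006 -0.004] 0.01538013290288153
tray xy -0.0026 0.0845
```

Call:
servo_tool([
  [[1, 5, -6], [0.001, 0.002, 0.005], 0],
  [[0, 0, -4], [0, 0, 0], 0],
  [[0, 0, 0], [0, 0, 0], 0],
  [[0, 0, 0], [0, 0, 0], 0],
])

```text
time: 8.52
eef_pos: [0.5491, 0.098, 0.105]
tcp_rot: [0.353, -3.119, 0.001]
wrist_force: [-0.2, 0.8, -3.2]
width: 0.0153
```

```bash
python3 - <<'E'
import st
from h import *
cv2.imwrite('pics/s6.png',cv2.resize(cams.capture('side')[200:345,240:400],None,fx=4,fy=4,interpolation=cv2.INTER_CUBIC)[:,:,::-1])
E
python3 st.py
```

```text
8.5167 [0.5491 0.098  0.105 ] z [-2.6e-03 -8.0e-04 -1.0e+00] yaw 0.22524360110839026 F [-0.21  0.77 -3.18] M [ 0.034 -0.006 -0.025] 0.015334625233470045
tray xy -0.0015 0.0879
8.5667 [0.5493 0.098  0.1052] z [-2.2e-03 -8.0e-04 -1.0e+00] yaw 0.2252952979837528 F [-0.58  0.43 -3.17] M [ 0.02  -0.    -0.004] 0.015062569911517087
tray xy -0.0014 0.0879
```

View pics/s6.png

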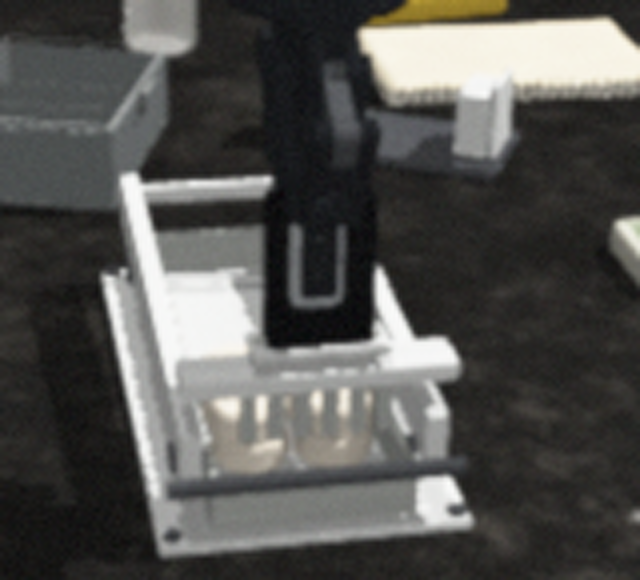

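Call:
servo_tool([
  [[2, 0, -3], [0, -0.0022, 0.002], 0],
  [[0, 0, -2], [0, 0, 0], 0],
  [[0, 0, 0], [0, 0, 0], 0],
])

```text
time: 8.82
eef_pos: [0.5528, 0.0982, 0.1017]
tcp_rot: [-0.356, 3.117, -0.001]
wrist_force: [-0.4, -0.3, -2.6]
width: 0.0155
```

Call:
servo_tool([
  [[0, 0, -1], [0, 0, 0], 0],
])

```text
time: 8.9
eef_pos: [0.5532, 0.0983, 0.1011]
tcp_rot: [-0.356, 3.117, -0.001]
wrist_force: [-0.2, 0.5, -2.9]
width: 0.0153
```

Call:
servo_tool([
  [[0, 0, -1], [0, 0, 0], 0],
])

```text
time: 8.98
eef_pos: [0.5533, 0.0984, 0.1002]
tcp_rot: [-0.356, 3.116, -0.001]
wrist_force: [-0.0, 1.2, -2.5]
width: 0.015
```

Call:
servo_tool([
  [[0, 0, -1], [0, 0, 0], 0],
])

```text
time: 9.07
eef_pos: [0.5534, 0.0984, 0.0993]
tcp_rot: [-0.356, 3.116, -0.001]
wrist_force: [0.4, 0.1, -2.2]
width: 0.0154
```

Call:
servo_tool([
  [[0, 0, -1], [0, 0, 0], 0],
])

```text
time: 9.15
eef_pos: [0.5534, 0.0984, 0.0982]
tcp_rot: [-0.357, 3.116, -0.001]
wrist_force: [0.6, 0.4, -4.0]
width: 0.0153
```

Call:
servo_tool([
  [[0, 0, -1], [0, 0, 0], 0],
])

```text
time: 9.23
eef_pos: [0.5534, 0.0984, 0.0972]
tcp_rot: [-0.357, 3.116, -0.001]
wrist_force: [0.3, 1.4, -3.6]
width: 0.0154
```

Call:
servo_tool([
  [[0, 0, -0.7], [0, 0, 0], 0],
])

```text
time: 9.32
eef_pos: [0.5534, 0.0984, 0.0963]
tcp_rot: [-0.357, 3.116, -0.001]
wrist_force: [-0.4, 0.8, -3.1]
width: 0.0153
```

```bash
python3 st.py
```

```text
9.3167 [0.5534 0.0984 0.0963] z [ 0.0054  0.     -1.    ] yaw 0.22787849507256053 F [-0.4   0.77 -3.13] M [-0.022 -0.011 -0.009] 0.01526314845748662
tray xy 0.0027 0.0874
```

Call:
servo_tool([
  [[0, 0, -0.4], [0, 0.005, 0], 0],
])

```text
time: 9.4
eef_pos: [0.5531, 0.0984, 0.0957]
tcp_rot: [0.357, -3.121, 0.0]
wrist_force: [0.0, -0.6, -3.3]
width: 0.0156
```

Call:
servo_tool([
  [[0, 0, -0.5], [0, 0, 0], 0],
])

```text
time: 9.48
eef_pos: [0.5533, 0.0984, 0.0952]
tcp_rot: [0.357, -3.121, -0.0]
wrist_force: [-1.5, 0.2, 0.3]
width: 0.0155
```

Call:
servo_tool([
  [[0, 0, -0.5], [0, 0, 0], 0],
])

```text
time: 9.57
eef_pos: [0.5535, 0.0985, 0.0949]
tcp_rot: [-0.357, 3.121, 0.0]
wrist_force: [-0.6, 0.5, 2.0]
width: 0.0154
```

Call:
servo_tool([
  [[0, 0, -0.5], [0, 0, 0], 0],
])

```text
time: 9.65
eef_pos: [0.5538, 0.0985, 0.0948]
tcp_rot: [-0.357, 3.121, 0.0]
wrist_force: [-0.2, 0.2, 1.6]
width: 0.0154
```

Call:
servo_tool([
  [[-0.5, 0, -0.3], [0, 0, 0], 0],
])

```text
time: 9.73
eef_pos: [0.5538, 0.0986, 0.0949]
tcp_rot: [-0.357, 3.12, 0.0]
wrist_force: [-1.1, -1.0, 1.6]
width: 0.0152
```

Call:
servo_tool([
  [[0, 0, -0.3], [0, 0, 0], 0],
])

```text
time: 9.82
eef_pos: [0.554, 0.0986, 0.0949]
tcp_rot: [-0.357, 3.119, 0.0]
wrist_force: [-1.8, -0.2, 1.8]
width: 0.0154
```

```bash
python3 st.py
```

```text
9.8167 [0.554  0.0986 0.0949] z [ 2.1e-03  3.0e-04 -1.0e+00] yaw 0.22788943827019392 F [-1.82 -0.2   1.76] M [-0.018  0.272 -0.004] 0.01540251659286694
tray xy 0.0034 0.0874
```

Call:
servo_tool([
  [[0.6, -3.9, -0.1], [0, 0, 0], 0],
  [[0.6, -3.9, -0.1], [0, 0, 0], 0],
])

```text
time: 9.98
eef_pos: [0.5556, 0.0912, 0.0952]
tcp_rot: [-0.358, 3.118, 0.001]
wrist_force: [0.2, 1.5, 1.9]
width: 0.0159
```

Call:
servo_tool([
  [[0.6, -3.9, -0.1], [0, 0, 0], 0],
  [[0.6, -3.9, -0.1], [0, 0, 0], 0],
])

```text
time: 10.15
eef_pos: [0.5574, 0.0828, 0.0954]
tcp_rot: [-0.358, 3.117, 0.001]
wrist_force: [-0.7, 2.3, 3.3]
width: 0.0153
```

```bash
python3 st.py
```

```text
10.15 [0.5574 0.0828 0.0954] z [ 0.0042  0.0012 -1.    ] yaw 0.22877833266160108 F [-0.72  2.3   3.25] M [ 0.268  0.285 -0.037] 0.015257265990839071
tray xy 0.0031 0.0713
```

Call:
servo_tool([
  [[0.7, -3.9, 0.1], [0, 0.002, 0], 0],
  [[0.7, -3.9, 0.1], [0, 0.001, 0], 0],
])

```text
time: 10.32
eef_pos: [0.5592, 0.0741, 0.0959]
tcp_rot: [-0.358, 3.119, 0.002]
wrist_force: [-0.7, 1.4, 2.9]
width: 0.0153
```

Call:
servo_tool([
  [[0.7, -3.9, 0.1], [0, 0.001, 0], 0],
  [[0.7, -3.9, 0.1], [0, 0.001, 0], 0],
])

```text
time: 10.48
eef_pos: [0.5611, 0.0652, 0.0963]
tcp_rot: [-0.357, 3.121, 0.003]
wrist_force: [-0.0, 1.3, 3.0]
width: 0.0154
```

```bash
python3 - <<'E'
import st
from h import *
cv2.imwrite('pics/s7.png',cv2.resize(cams.capture('side')[200:345,240:400],None,fx=4,fy=4,interpolation=cv2.INTER_CUBIC)[:,:,::-1])
E
```

```text
10.4833 [0.5611 0.0652 0.0963] z [ 1.0e-04  1.7e-03 -1.0e+00] yaw 0.2278325749076906 F [-0.03  1.29  2.97] M [0.238 0.102 0.031] 0.015366814621276663
tray xy 0.0027 0.0533
```

View pics/s7.png

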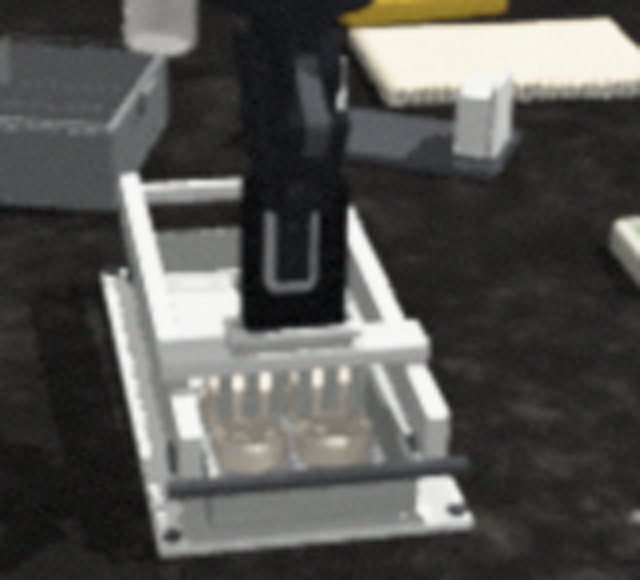

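Call:
servo_tool([
  [[0.8, -3.9, 0.12], [0, 0, 0], 0],
  [[0.8, -3.9, 0.12], [0, 0, 0], 0],
])

```text
time: 10.7
eef_pos: [0.5632, 0.0563, 0.0968]
tcp_rot: [-0.357, 3.121, 0.002]
wrist_force: [-0.7, 2.5, 3.8]
width: 0.0154
```

Call:
servo_tool([
  [[0.8, -3.9, 0.12], [0, 0, 0], 0],
  [[0.8, -3.9, 0.12], [0, 0, 0], 0],
])

```text
time: 10.87
eef_pos: [0.565, 0.0477, 0.0971]
tcp_rot: [-0.357, 3.12, 0.002]
wrist_force: [-0.7, 0.9, 4.5]
width: 0.0153
```

Call:
servo_tool([
  [[0.8, -3.9, 0.12], [0, 0, 0], 0],
  [[0.8, -3.9, 0.12], [0, 0, 0], 0],
])

```text
time: 11.03
eef_pos: [0.5669, 0.0391, 0.0975]
tcp_rot: [-0.357, 3.12, 0.002]
wrist_force: [-0.5, 1.1, 4.4]
width: 0.0147
```

```bash
python3 - <<'E'
import st
from h import *
cv2.imwrite('pics/s8.png',cv2.resize(cams.capture('side')[200:345,240:400],None,fx=4,fy=4,interpolation=cv2.INTER_CUBIC)[:,:,::-1])
E
```

```text
11.0333 [0.5669 0.0391 0.0975] z [ 0.0011  0.0017 -1.    ] yaw 0.22780933631267297 F [-0.47  1.14  4.4 ] M [ 0.26   0.105 -0.01 ] 0.01472255273182125
tray xy 0.0025 0.0266
```

View pics/s8.png

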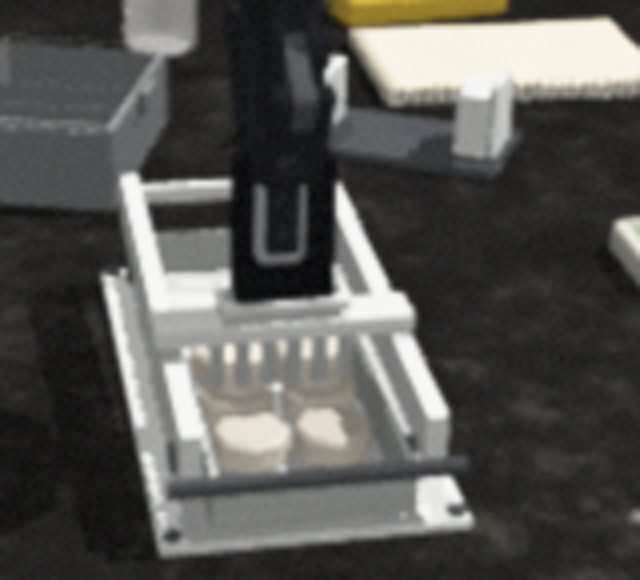

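Call:
servo_tool([
  [[0.8, -3.9, 0.5], [0, 0.001, 0], 0],
  [[0.8, -3.9, 0.4], [0, 0, 0], 0],
])

```text
time: 11.25
eef_pos: [0.5687, 0.0302, 0.0984]
tcp_rot: [-0.357, 3.121, 0.002]
wrist_force: [-0.6, 2.3, 2.9]
width: 0.0152
```

Call:
servo_tool([
  [[0.8, -3.9, 0.3], [0, 0, 0], 0],
  [[0.8, -3.9, 0.3], [0, 0, 0], 0],
])

```text
time: 11.42
eef_pos: [0.5703, 0.0217, 0.099]
tcp_rot: [0.357, -3.121, -0.002]
wrist_force: [-0.2, 1.1, 3.7]
width: 0.0154
```

```bash
python3 - <<'E'
import st
from h import *
cv2.imwrite('pics/s9.png',cv2.resize(cams.capture('side')[200:345,240:400],None,fx=4,fy=4,interpolation=cv2.INTER_CUBIC)[:,:,::-1])
cv2.imwrite('pics/w9.png',cams.capture('wrist')[:,:,::-1])
E
```

```text
11.4167 [0.5703 0.0217 0.099 ] z [-3.0e-04  1.4e-03 -1.0e+00] yaw 0.22795271745699752 F [-0.22  1.11  3.7 ] M [0.174 0.046 0.002] 0.015399547890637364
tray xy 0.0019 0.0088
```

View pics/s9.png

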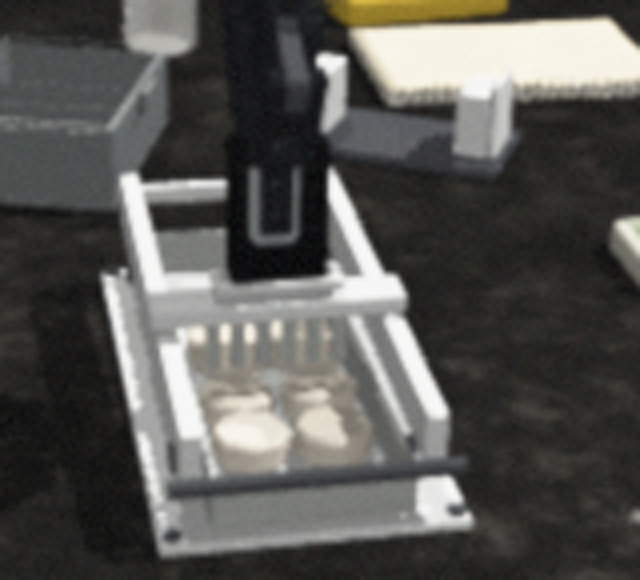

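View pics/w9.png

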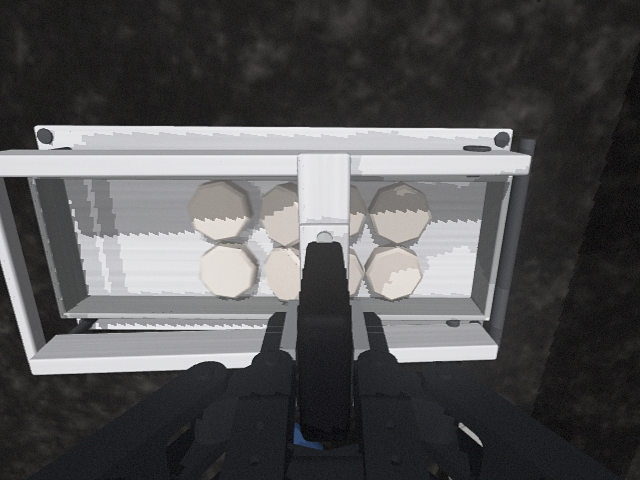

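Call:
servo_tool([
  [[0.8, -3.9, 0.35], [0, 0, 0], 0],
  [[0.8, -3.9, 0.35], [0, 0, 0], 0],
])

```text
time: 11.68
eef_pos: [0.5718, 0.0134, 0.0995]
tcp_rot: [0.357, -3.121, -0.002]
wrist_force: [-0.6, 2.5, 3.6]
width: 0.0153
```

Call:
servo_tool([
  [[0.8, -3.9, 0.35], [0, 0, 0], 0],
  [[0.8, -3.9, 0.35], [0, 0, 0], 0],
])

```text
time: 11.85
eef_pos: [0.5734, 0.005, 0.1001]
tcp_rot: [0.358, -3.12, -0.002]
wrist_force: [0.2, 1.8, 2.8]
width: 0.0152
```

Call:
servo_tool([
  [[0.8, -3.9, 0.35], [0, 0, 0], 0],
  [[0.8, -3.9, 0.35], [0, 0, 0], 0],
])

```text
time: 12.02
eef_pos: [0.575, -0.0037, 0.1008]
tcp_rot: [0.358, -3.12, -0.002]
wrist_force: [0.6, 0.7, 1.7]
width: 0.0152
```

```bash
python3 - <<'E'
import st
from h import *
cv2.imwrite('pics/w10.png',cams.capture('wrist')[:,:,::-1])
cv2.imwrite('pics/s10.png',cv2.resize(cams.capture('side')[200:345,240:400],None,fx=4,fy=4,interpolation=cv2.INTER_CUBIC)[:,:,::-1])
E
```

```text
12.0167 [ 0.575  -0.0037  0.1008] z [-0.0012  0.0012 -1.    ] yaw 0.2281671020111946 F [0.59 0.74 1.65] M [ 0.162  0.032 -0.022] 0.015193518754572576
tray xy 0.0007 -0.017
```

View pics/w10.png

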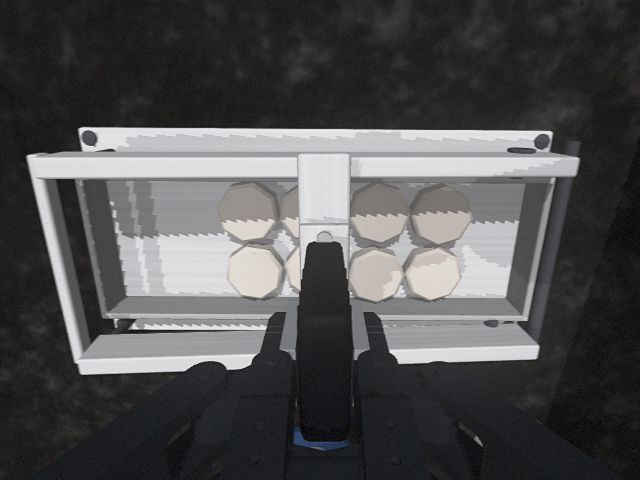

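View pics/s10.png

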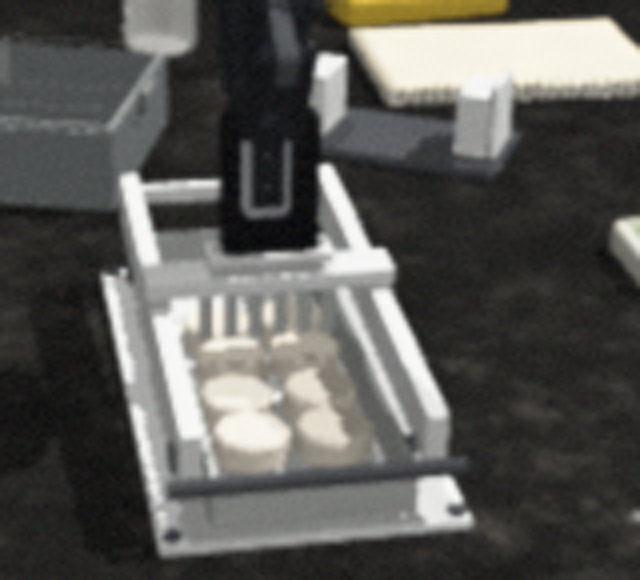

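Call:
servo_tool([
  [[0.9, -3.9, 0.3], [0, 0, 0], 0],
  [[0.9, -3.9, 0.3], [0, 0, 0], 0],
])

```text
time: 12.28
eef_pos: [0.5768, -0.012, 0.1013]
tcp_rot: [0.357, -3.12, -0.002]
wrist_force: [0.3, 0.7, 1.3]
width: 0.0152
```

Call:
servo_tool([
  [[0.9, -3.9, 0.3], [0, -0.001, 0], 0],
  [[0.9, -3.9, 0.3], [0, 0, 0], 0],
])

```text
time: 12.45
eef_pos: [0.5786, -0.0204, 0.1018]
tcp_rot: [0.358, -3.12, -0.002]
wrist_force: [0.2, 0.4, 1.8]
width: 0.0155
```

Call:
servo_tool([
  [[0.9, -3.9, 0.3], [0, 0, 0], 0],
  [[0.9, -3.9, 0.3], [0, 0, 0], 0],
])

```text
time: 12.62
eef_pos: [0.5805, -0.029, 0.1023]
tcp_rot: [0.358, -3.12, -0.002]
wrist_force: [0.0, 0.4, 1.4]
width: 0.0149
```

```bash
python3 - <<'E'
import st
from h import *
cv2.imwrite('pics/w11.png',cams.capture('wrist')[:,:,::-1])
cv2.imwrite('pics/s11.png',cv2.resize(cams.capture('side')[200:345,240:400],None,fx=4,fy=4,interpolation=cv2.INTER_CUBIC)[:,:,::-1])
E
```

```text
12.6167 [ 0.5805 -0.029   0.1023] z [-0.001   0.0012 -1.    ] yaw 0.22821926002949589 F [0.05 0.42 1.43] M [ 0.108  0.05  -0.043] 0.014876732157105967
tray xy 0.0003 -0.0429
```

View pics/w11.png

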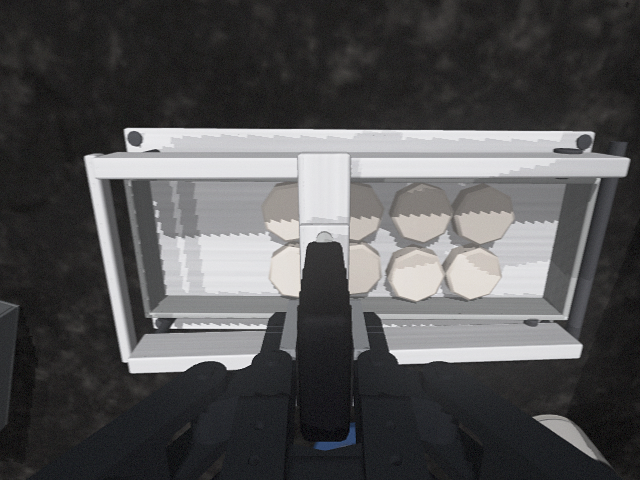

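View pics/s11.png

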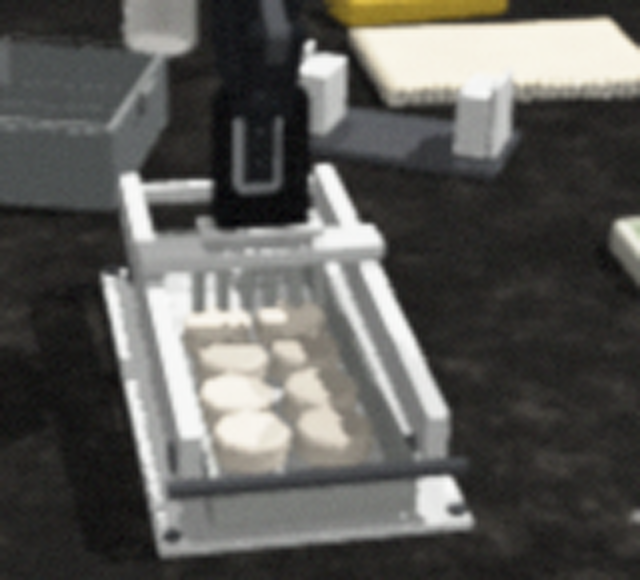

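Call:
servo_tool([
  [[0.9, -3.9, 0.28], [0, 0, 0], 0],
  [[0.9, -3.9, 0.28], [0, 0, 0], 0],
  [[0.9, -3.9, 0.28], [0, -0.001, 0], 0],
  [[0.9, -3.9, 0.28], [0, 0, 0], 0],
])

```text
time: 13.05
eef_pos: [0.5841, -0.0456, 0.1034]
tcp_rot: [0.358, -3.121, -0.002]
wrist_force: [-0.9, 0.9, 1.2]
width: 0.0153
```

Call:
servo_tool([
  [[0.9, -3.9, 0.28], [0, 0, 0], 0],
  [[0.9, -3.9, 0.28], [0, 0, 0], 0],
  [[0.9, -3.9, 0.28], [0, 0, 0], 0],
  [[0.9, -3.9, 0.28], [0, 0, 0], 0],
])

```text
time: 13.38
eef_pos: [0.5879, -0.063, 0.1045]
tcp_rot: [0.358, -3.121, -0.002]
wrist_force: [0.3, 0.9, -0.7]
width: 0.0152
```

```bash
python3 st.py
```

```text
13.3833 [ 0.5879 -0.063   0.1045] z [-8.0e-04  1.4e-03 -1.0e+00] yaw 0.22820991911189292 F [ 0.32  0.93 -0.65] M [ 0.084 -0.003  0.001] 0.01516297314772126
tray xy -0.0001 -0.0777
```

Call:
servo_tool([
  [[0.9, -3.9, 0], [0, 0, 0], 0],
  [[0.9, -3.9, 0.1], [0, 0, 0], 0],
  [[0.9, -3.9, 0.15], [0, 0, 0], 0],
])

```text
time: 13.63
eef_pos: [0.591, -0.0761, 0.1048]
tcp_rot: [0.357, -3.121, -0.002]
wrist_force: [-0.1, 1.0, 2.0]
width: 0.0155
```

Call:
servo_tool([
  [[0.9, -3.9, 0.15], [0, 0, 0], 0],
  [[0.9, -3.9, 0.15], [0, 0, 0], 0],
  [[0.9, -3.9, 0.15], [0, 0, 0], 0],
])

```text
time: 13.88
eef_pos: [0.5941, -0.0891, 0.1054]
tcp_rot: [0.357, -3.121, -0.002]
wrist_force: [-0.6, 1.4, 1.3]
width: 0.0154
```

Call:
servo_tool([
  [[0.9, -3.9, 0.15], [0, 0, 0], 0],
  [[0.9, -3.9, 0.15], [0, 0, 0], 0],
  [[0.9, -3.9, 0.15], [0, 0, 0], 0],
])

```text
time: 14.13
eef_pos: [0.5971, -0.1021, 0.106]
tcp_rot: [0.357, -3.121, -0.002]
wrist_force: [-0.7, 0.6, 1.9]
width: 0.0157
```

```bash
python3 st.py
```

```text
14.1333 [ 0.5971 -0.1021  0.106 ] z [-3.0e-04  1.4e-03 -1.0e+00] yaw 0.2280506947468457 F [-0.73  0.63  1.94] M [ 0.166  0.061 -0.071] 0.015667762293245804
tray xy -0.0 -0.1179
```

Call:
servo_tool([
  [[0.9, -3.9, 0.15], [0, 0, 0], 0],
  [[0.9, -3.9, 0.15], [0, 0, 0], 0],
  [[0, 0, 0], [0, 0, 0], 0],
])

```text
time: 14.38
eef_pos: [0.5994, -0.1116, 0.1065]
tcp_rot: [-0.357, 3.121, 0.002]
wrist_force: [0.4, -0.3, 2.0]
width: 0.0153
```

Call:
servo_tool([
  [[0, 0, 2], [0, 0, 0], 0],
  [[0, 0, 10], [0, 0, 0], 0],
  [[0, 0, 30], [0, 0, 0], 0],
  [[0, 0, 35], [0, 0, 0], 0],
  [[0, 0, 0], [0, 0, 0], 0],
  [[0, 0, 0], [0, 0, 0], 0],
])

```text
time: 14.88
eef_pos: [0.5952, -0.111, 0.1842]
tcp_rot: [0.356, -3.112, -0.006]
wrist_force: [-0.8, -0.8, -4.0]
width: 0.015
```

```bash
python3 - <<'E'
import st
from h import *
cv2.imwrite('pics/w12.png',cams.capture('wrist')[:,:,::-1])
cv2.imwrite('pics/s12.png',cv2.resize(cams.capture('side')[200:345,240:400],None,fx=4,fy=4,interpolation=cv2.INTER_CUBIC)[:,:,::-1])
E
```

```text
14.8833 [ 0.5952 -0.111   0.1842] z [-0.0096  0.0026 -1.    ] yaw 0.22767779144644895 F [-0.82 -0.83 -4.  ] M [ 0.021 -0.033 -0.014] 0.014990165069401937
tray xy -0.0039 -0.1261
```

View pics/w12.png

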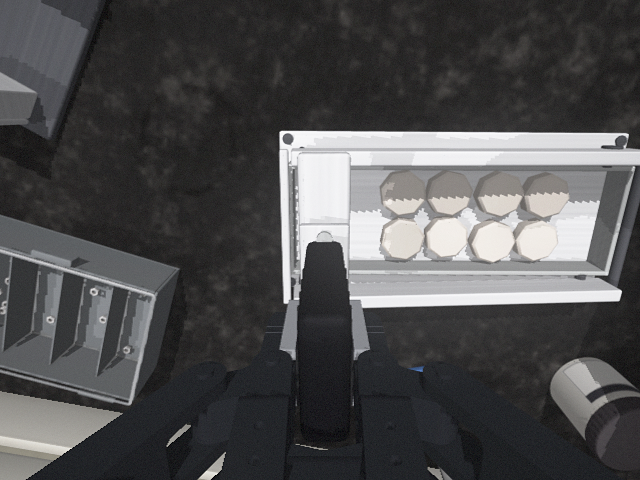

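View pics/s12.png

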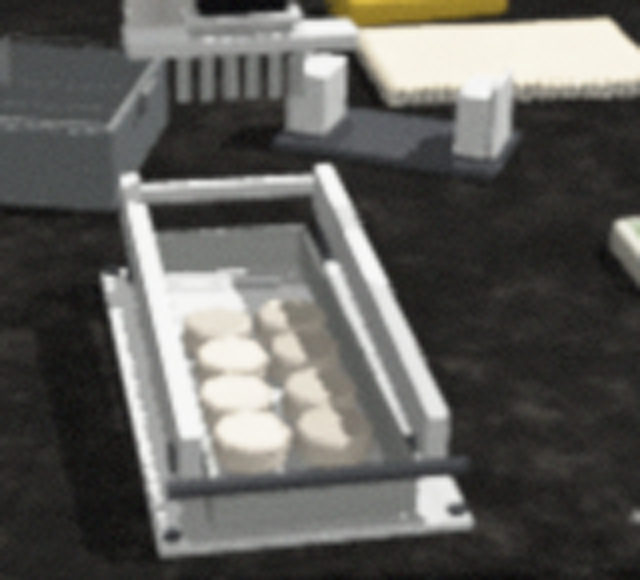

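Call:
servo_tool([
  [[-4, -10, 3], [0, 0, -0.03], 0],
  [[-8, -22, 3], [0, 0, -0.047], 0],
  [[-8, -22, 3], [0, 0, -0.047], 0],
  [[-8, -22, 3], [0, 0, -0.047], 0],
  [[-8, -22, 3], [0, 0, -0.047], 0],
  [[-8, -22, 3], [0, 0, -0.047], 0],
  [[-8, -22, 3], [0, 0, -0.047], 0],
  [[-8, -22, 3], [0, 0, -0.047], 0],
  [[-8, -22, 3], [0, 0, -0.047], 0],
  [[-8, -22, 3], [0, 0, -0.047], 0],
  [[-4, -18, 0], [0, 0, -0.047], 0],
  [[0, 0, 0], [0, 0, 0], 0],
])

```text
time: 15.98
eef_pos: [0.4978, -0.3478, 0.2005]
tcp_rot: [-0.481, -3.071, -0.027]
wrist_force: [-0.6, 0.2, -2.6]
width: 0.0152
```

Call:
servo_tool([
  [[0, 0, 0], [0, 0, 0], 0],
  [[0, 0, 0], [0, 0, 0], 0],
])

```text
time: 16.15
eef_pos: [0.4954, -0.3488, 0.1984]
tcp_rot: [-0.487, -3.066, -0.03]
wrist_force: [0.0, 0.6, -3.0]
width: 0.015
```

```bash
python3 st.py
```

```text
16.15 [ 0.4954 -0.3488  0.1984] z [-0.0333  0.0247 -0.9991] yaw -0.31500813437804065 F [ 0.    0.59 -2.96] M [-0.055 -0.058  0.034] 0.01498197101033262
tray xy -0.1549 -0.3351
```

Call:
servo_tool([
  [[7, -5, 0], [-0.024, -0.033, 0.029], 0],
  [[0, 0, 0], [0, 0, 0], 0],
  [[0, 0, 0], [0, 0, 0], 0],
])

```text
time: 16.4
eef_pos: [0.5013, -0.3515, 0.1962]
tcp_rot: [-0.444, -3.105, -0.004]
wrist_force: [0.5, 0.9, -3.7]
width: 0.0153
```

```bash
python3 st.py
```

```text
16.4 [ 0.5013 -0.3515  0.1962] z [-0.0041  0.0031 -1.    ] yaw -0.2840258603692054 F [ 0.51  0.93 -3.72] M [-0.03   0.051 -0.011] 0.015265034476875756
tray xy -0.1497 -0.3392
```

Descend in stages toward (0.5028, -0.3541).

Call:
servo_tool([
  [[1, -2, -15], [-0.003, -0.004, -0.002], 0],
  [[0, 0, -25], [0, 0, 0], 0],
  [[0, 0, -15], [0, 0, 0], 0],
  [[0, 0, 0], [0, 0, 0], 0],
  [[0, 0, 0], [0, 0, 0], 0],
])

```text
time: 16.82
eef_pos: [0.5031, -0.3498, 0.1403]
tcp_rot: [-0.445, -3.107, -0.003]
wrist_force: [-0.1, -1.0, -2.9]
width: 0.0152
```

```bash
python3 st.py
```

```text
16.8167 [ 0.5031 -0.3498  0.1403] z [-0.0029  0.0026 -1.    ] yaw -0.2843456861065834 F [-0.08 -0.97 -2.94] M [-0.006 -0.013  0.017] 0.01515083378254518
tray xy -0.1476 -0.3379
```

Call:
servo_tool([
  [[0, -4, -10], [-0.0025, -0.003, -0.002], 0],
  [[0, 0, -10], [0, 0, 0], 0],
  [[0, 0, 0], [0, 0, 0], 0],
  [[0, 0, 0], [0, 0, 0], 0],
])

```text
time: 17.15
eef_pos: [0.5044, -0.3541, 0.1208]
tcp_rot: [0.447, 3.107, -0.002]
wrist_force: [0.5, 0.1, -2.3]
width: 0.0151
```

```bash
python3 - <<'E'
import st
from h import *
cv2.imwrite('pics/s13.png',cv2.resize(cams.capture('side')[150:280,270:410],None,fx=4.5,fy=4.5,interpolation=cv2.INTER_CUBIC)[:,:,::-1])
cv2.imwrite('pics/w13.png',cams.capture('wrist')[:,:,::-1])
E
```

```text
17.15 [ 0.5044 -0.3541  0.1208] z [ 0.002  -0.0013 -1.    ] yaw -0.28578407403142014 F [ 0.53  0.06 -2.27] M [-0.058  0.    -0.033] 0.015110023399750849
tray xy -0.1473 -0.3424
```

View pics/s13.png

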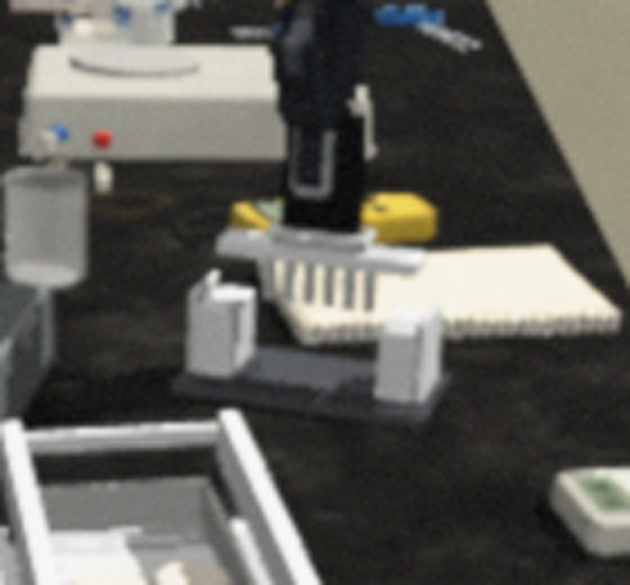

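View pics/w13.png

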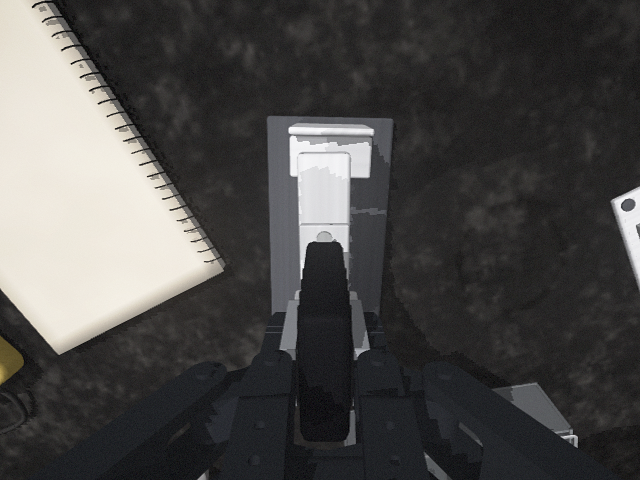

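Still about 29 mm above the seat, and the bar is aligned between the lips. I go down the rest of the way with x corrected.

Call:
servo_tool([
  [[-1.5, 0, -10], [0.001, 0.002, 0], 0],
  [[0, 0, -8], [0, 0, 0], 0],
  [[0, 0, -2], [0, 0, 0], 0],
  [[0, 0, 0], [0, 0, 0], 0],
])

```text
time: 17.58
eef_pos: [0.5032, -0.3546, 0.1003]
tcp_rot: [0.448, 3.108, -0.002]
wrist_force: [0.2, -1.0, -3.0]
width: 0.0155
```

```bash
python3 st.py
```

```text
17.5833 [ 0.5032 -0.3546  0.1003] z [ 0.0017 -0.0015 -1.    ] yaw -0.28613041121126326 F [ 0.23 -1.04 -2.99] M [ 0.041  0.    -0.007] 0.015536207230722724
tray xy -0.1485 -0.3426
```

Call:
servo_tool([
  [[-0.4, 0.4, -4], [0.001, 0.001, 0], 0],
  [[0, 0, -2], [0, 0, 0], 0],
  [[0, 0, -1], [0, 0, 0], 0],
])

```text
time: 17.83
eef_pos: [0.5028, -0.3542, 0.0924]
tcp_rot: [0.448, 3.109, -0.0]
wrist_force: [-0.4, 0.3, -3.9]
width: 0.0155
```

Call:
servo_tool([
  [[0, 0, -0.7], [0, 0, 0], 0],
])

```text
time: 17.92
eef_pos: [0.5028, -0.3542, 0.0917]
tcp_rot: [0.448, 3.109, -0.0]
wrist_force: [-1.0, 1.0, 2.5]
width: 0.0153
```

Call:
servo_tool([
  [[0, 0, -0.6], [0, 0, 0], 0],
])

```text
time: 18.0
eef_pos: [0.5029, -0.3543, 0.0915]
tcp_rot: [0.448, 3.109, -0.001]
wrist_force: [-1.5, 1.7, 2.6]
width: 0.0151
```

Call:
servo_tool([
  [[0, 0, 0.2], [0, 0, 0], 0],
  [[0, 0, 0.2], [0, 0, 0], 0.3],
  [[0, 0, 0], [0, 0, 0], 0.6],
  [[0, 0, 0], [0, 0, 0], 1],
  [[0, 0, 0], [0, 0, 0], 1],
  [[0, 0, 0], [0, 0, 0], 1],
  [[0, 0, 0], [0, 0, 0], 1],
  [[0, 0, 0], [0, 0, 0], 1],
  [[0, 0, 0], [0, 0, 0], 1],
  [[0, 0, 0], [0, 0, 0], 1],
])

```text
time: 18.83
eef_pos: [0.5047, -0.3555, 0.094]
tcp_rot: [0.447, 3.104, -0.004]
wrist_force: [-0.1, -0.0, 0.2]
width: 0.0855
```

Call:
servo_tool([
  [[0, 0, 10], [0, 0, 0], 1],
  [[0, 0, 20], [0, 0, 0], 1],
  [[0, 0, 30], [0, 0, 0], 1],
  [[0, 0, 40], [0, 0, 0], 1],
  [[0, 0, 40], [0, 0, 0], 1],
  [[0, 0, 40], [0, 0, 0], 1],
  [[0, 0, 20], [0, 0, 0], 1],
  [[0, 0, 0], [0, 0, 0], 1],
  [[0, 0, 0], [0, 0, 0], 1],
])

```text
time: 19.58
eef_pos: [0.5012, -0.353, 0.307]
tcp_rot: [0.447, 3.107, -0.002]
wrist_force: [-0.2, -0.3, -0.9]
width: 0.0856
```

```bash
python3 - <<'E'
import st
from h import *
cv2.imwrite('pics/s14.png',cv2.resize(cams.capture('side')[180:345,240:400],None,fx=4,fy=3.6,interpolation=cv2.INTER_CUBIC)[:,:,::-1])
cv2.imwrite('pics/w14.png',cams.capture('wrist')[:,:,::-1])
cv2.imwrite('pics/t14.png',cams.capture('top')[:,:,::-1])
E
```

```text
19.5833 [ 0.5012 -0.353   0.307 ] z [ 0.0027 -0.002  -1.    ] yaw -0.28609290669400744 F [-0.16 -0.33 -0.9 ] M [ 0.019  0.047 -0.028] 0.08555461575220996
tray xy -0.1502 -0.3405
```

View pics/s14.png

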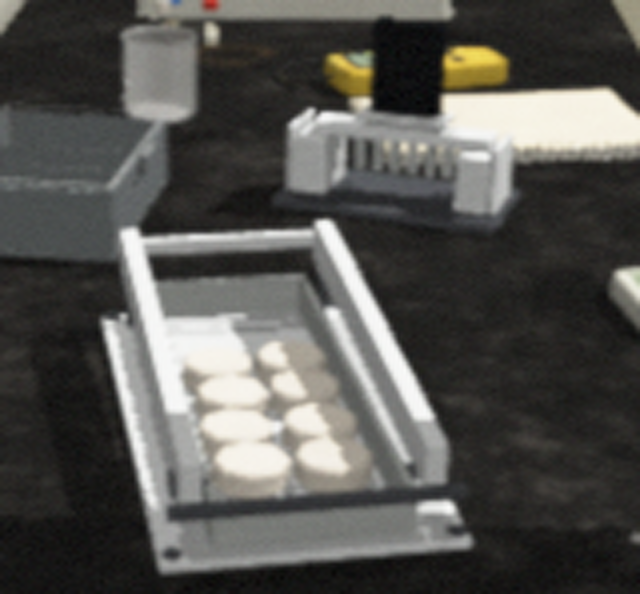

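View pics/w14.png

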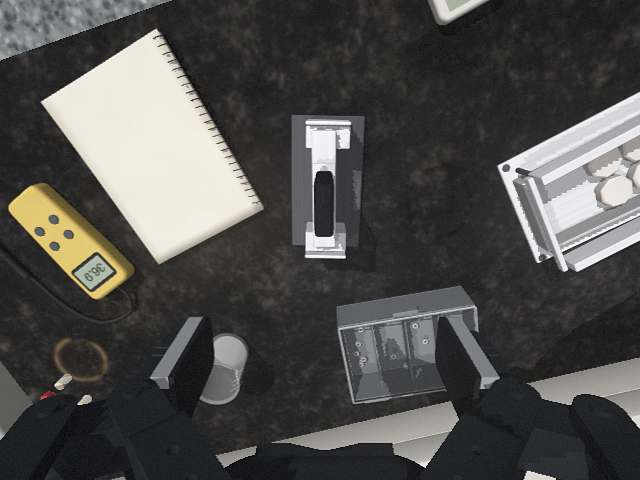

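View pics/t14.png

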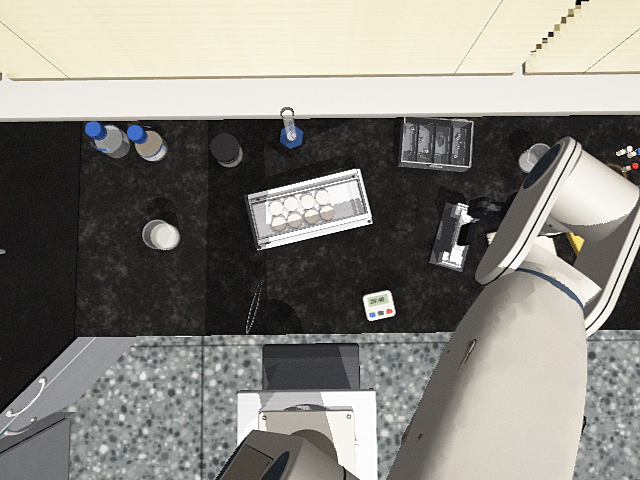

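The rake is upright on its stand (wrist px (324,190)). All eight chunks lie in two flat rows of four (top px 270–335, 195–225), and the bystanders have not moved. I'm handing in.

```bash
python3 -c "
from station import job;print(job.hand_in())"
```

```text
the job is handed in; nothing more can be done
None
```

The rake went through the heap and is back upright on its stand. The job was handed in at about 20 s of the 69 s allowed, and no verdict was reported.

- **Contact:** I felt for the rails and touched down at tray y ≈ +87 mm with about 5 N. The rails climbed at about 0.05 to 0.07 rad. I estimated the force as the wrist reading minus the rake's own pull, and that reading is noisy by about 0.6 N.
- **Raking:** The bar went to tray y ≈ -128 mm, about 215 mm in all, or just over three quarters of the tray. The estimated rail force was mostly 4 to 7 N. It reached about 7.6 N before I eased off and fell to about 2.4 N once near y = -78 mm.
- **Centring:** The tool stayed within about 4 mm of my fitted tray centre line. That fit is only good to a few millimetres, because the camera points disagreed with it by up to about 3 px.
- **Last checks:** The side, wrist and top pictures after release show all eight chunks lying separately in one layer. They also show the rake seated on its stand, the gripper clear of everything and the bystanders where they were. I judged chunk tilt and height by eye and did not measure them.

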